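# Tighten a bearing retaining ring with a two-pin spanner

### The job

Take the two-pin spanner out of its wooden stand, feel its pins fully into two opposite holes of the steel ring recessed in the bearing housing, and turn the ring clockwise (seen from above) with it until the ring comes up tight, pressing and turning only gently and keeping the gripper itself off the housing. Then stand the spanner back upright in its wooden stand and let go. Leave the tee fitting, the pliers and the tape roll where they are.

Things in the scene. Friction and masses are not known exactly. Their poses are not given: they have to be found in the camera images.
- housing: Grey round bearing housing, bolted down: foot disc 120 mm across, 12 mm high; round body 92 mm across, 66 mm high, open at the top with a bore 72 mm across. Origin: centre of its underside, z up along the bore. The steel ring lies in the bore, its flat top 52 to 58 mm above the housing's underside (8 to 14 mm below the rim): this depth differs each time and is not measured.
- bore (a point): Centre of the bore's mouth, at the rim, 66 mm above the housing's underside. The ring is concentric: 68 mm outside, 26 mm inside, 8 mm thick, with six through holes 9 mm across, 60 degrees apart on a circle of 20 mm radius. The angle at which the holes stand differs each time and is not measured.
- ring (a joint): Rad: 0 = ring tight on its stop; negative = angle still to turn clockwise seen from above (starts at -0.6 to -0.35). Says nothing of where the holes stand. The ring does not sink as it turns. Turning takes about 0.2 N m; past tight it gives springily, about 0.1 rad for 0.4 N m. Pressed lightly (about 5 N), the pin tips slide over its face without dragging it round.
- spanner_grip (a point): Centre of the two-pin spanner's black rubber grip, a flat block 26 mm wide (spanner's x), 16 mm thick (y; grasp across it), 56 mm high; z runs up the tool. The grip's top is 28 mm above this point, the tool's top 31 mm. The pin tips lie 90 mm below it. Loose steel tool, about 0.16 kg. A half turn about z makes no difference.
- spanner_foot (a point): Same spanner, same axes: centre of the underside of its steel bridge, 84 mm below the grip's centre. The bridge is 54 mm (x) by 14 mm (y), 14 mm high; below it two pins of 6 mm diameter at x = +20 and -20 mm reach 6 mm down. A neck of 12 mm diameter joins bridge and grip.
- stand: Light wooden stand, fixed: block 84 x 44 mm, 36 mm high, on a foot plate 116 x 64 mm, with a pocket open at the top, 60 mm (x) by 20 mm (y). Origin: centre of its underside, z up. The spanner starts in the pocket, its bridge on a rest 28 mm long in the middle, 16 mm below the pocket's rim; beside the rest the pocket is 12 mm deeper, for the pins.
- stand_seat (a point): Centre of the top of the rest in the stand's pocket, 20 mm above the stand's underside: here the middle of the underside of the spanner's bridge stands. Its x runs along the pocket.
- brass_tee: Bystander: loose yellowish-brown tee fitting, 38 x 49 x 23 mm, origin under its centre.
- pliers_green: Bystander: loose pliers with green handles, 50 x 159 x 13 mm, lying flat, origin under the centre.
- tape_roll_grey: Bystander: loose grey tape roll, 92 mm across, 44 mm high, origin under its centre.
Mind the look-alikes: they are no part of the job. Of the things like the part that bears spanner_grip, leave any that is pink; of the rest the larger one is meant.

How it is judged:
By the outcome, as a careful person would: the job done as asked, in the order asked, and still so for the second after the job is handed in, with the robot touching nothing.
It also fails if it takes over 72 s, if anything falls off the work surface, if the arm or the gripper's body presses on something with over 40 N, if the wrist force passes 120 N, or if a joint passes its speed limit or range.

### The arm

A 6-joint arm with a two-finger parallel gripper is mounted at the origin on the work surface; the furniture and walls round the work are solid. World frame = base frame: x ahead of the robot, y to its left, z up, the work surface at z = 0. Lengths are in m, angles in rad, forces in N, time in s.
With the tool pointing down it reaches from about 0.225 to 0.875 m from the base axis. Payload 3.4 kg.
Tool frame: the origin (TCP) lies at the very end of the fingers, on their centre line; the grasp point (between the pads) lies 19 mm behind it (manip.hold_point_z is the distance from the TCP to the grasp point, in m); z points along the fingers, x is the direction in which the jaws open and shut, and the axes are right-handed (so a half turn about z gives the same grasp; the last joint's range is limited). The gripper opens to 85 mm and grips with 20 to 120 N. Pads are 22 mm wide; open, the fingers measure 114 mm over their backs; the gripper's body (76 mm by 85 mm) begins 54 mm behind the grasp point. The pads swing forward as they close: fully open they stand 13 mm farther back than shut.
Start: joints at [1.141, 0.276, 1.505, -0, 1.361, -0.121], TCP at [0.175, 0.548, 0.231] pointing down, gripper open.
Joint ranges: [-2.89, 2.89], [-0.75, 2.08], [0.22, 2.7], [-1.18, 4.32], [0.11, 2.71], [-2.7, 2.7]. Speed limits (rad/s): [2.57, 2.57, 3.14, 3.14, 3.14, 3.14].

### API

Orientations are given as a unit quaternion [w, x, y, z].
In Python, from rig import telemetry, cams, manip, finder gives the robot as it stands. The module is installed in compiled form; this text tells all that it offers.
- The arm moves only by the tool carry_out, never from a script. Its argument "rows" is a list that holds one entry, the list of rows, each a list of 5 numbers: the gripper's target within -1 to 1 (fully open at 1, half-way at 0, shut at -1), then the shift along the world's x, y, z in cm, then the turn about the world's z in rad. A call has 1 to 12 rows; each row shifts and turns the commanded pose from where the row before left it; what a row does not reach is not made up. A row lasts 1/10 s, in which the tool goes at most 50 mm and 8.59 degrees, less where a joint would pass 70% of its speed; a pose out of reach is approached as far as the arm can. A call with a gripper value outside its range is refused whole. The fingers move at their own pace and stop on an object; "force" is the grip in N (left out, the last holds). Time passes only in rows, so rows that do not move let the fingers close. It gives the time, the measured TCP pose, the force and the opening at its end, in the units of the state.
- telemetry.get_state(): the state, without advancing time (a new reading comes with each control period).
- cams.get_image(name): name is "scene" or "top" or "wrist"; returns a dict with "image" (384x512x3 uint8, red, green, blue), "camera_matrix" (3x3 intrinsics, pixels), "eye" and "attitude" of the camera in the world. Camera axes: x right, y down, z forward; pixel columns grow to the right and rows downward; lengths in m; the calibration is good to about 2 mm. A picture is of the moment at which its call begins. There is no depth.
- manip.sign_off(): hands the job in, once; it reports no verdict.
Trained networks look in a picture, given as the dict that the camera call returned (one of the last four; its "shot" number tells which), for a name from the list of things; names that differ only in an ending like _2 or _b are one class to them, and where a whole thing is asked for, a point or a joint stands for the part that bears it (a point fixed in the world has none). Each returns a list of dicts, best first, with "confidence" (0 to 1); they miss things now and then, are a little off and sometimes report something else, mostly with a low value. They report only what shows in the picture. A call takes as long as a camera call. They do not tell look-alikes from the thing itself.
- finder.boxes_of(picture, thing): "xy" ([column, row] in pixels, amid what is visible of it).
The state is a dict: "clock": time; "qpos": joint angles; "qd": joint speeds; "effort": joint torques, N m; "position": TCP position; "ee_rot": TCP orientation; "contact_force": force on the tool from outside, world axes, zero at the start; "moment": the same for the moment, N m; "width": finger opening in m.
Only numpy, scipy, OpenCV 4.12 (cv2) and the standard library are available. Lean on these libraries where they do the work, as an engineer would, in place of code of your own. Each camera call takes 0.05 s, during which the arm holds its last target.

## Working session

There is one attempt and no reset: what is moved stays moved. The work goes in short steps, Python scripts to look and compute and a tool call to move; the robot and the scene stay as the last step left them, time stands still between calls to the robot, and variables do not carry over. Pictures are saved under pics/ and viewed, and the job is handed in when it is done.

Besides the shell and the picture viewer there is one more tool, called after ">>>" in YAML: its name, and indented under it one key for each argument. carry_out: Moves the arm, as the interface text tells. Its arguments: {"type":"object","properties":{"rows":{"type":"array","items":{"type":"array","items":{"type":"array","items":{"type":"number"}}}},"force":{"type":"number"}},"required":["rows"]}

```bash
mkdir -p pics; ls; cat > h.py <<'E'
import numpy as np, cv2, json
from rig import telemetry, cams, manip, finder
from scipy.spatial.transform import Rotation as R
def rot(a):
    a=np.array(a)
    return a if a.shape==(3,3) else R.from_quat([a[1],a[2],a[3],a[0]]).as_matrix()
def shot(n,fn=None):
    p=cams.get_image(n)
    if fn: cv2.imwrite('pics/'+fn,p['image'][:,:,::-1])
    return p
def ray(p,uv):
    K=p['camera_matrix'];d=np.linalg.inv(K)@np.array([uv[0],uv[1],1.]);return np.array(p['eye']),rot(p['attitude'])@d
def onz(p,uv,z):
    e,d=ray(p,uv);return e+d*(z-e[2])/d[2]
def proj(p,X):
    c=rot(p['attitude']).T@(np.array(X)-p['eye']);q=p['camera_matrix']@c;return q[:2]/q[2]
def st():
    s=telemetry.get_state();e=R.from_matrix(rot(s['ee_rot']))
    m=e.as_matrix()
    print('t',round(s['clock'],2),'pos',np.round(s['position'],4),'xaxis ang',round(np.arctan2(m[1,0],m[0,0]),4),'z',np.round(m[:,2],3),'F',np.round(s['contact_force'],2),'M',np.round(s['moment'],3),'w',round(s['width'],4),'q',np.round(s['qpos'],3))
    return s
E
python3 - <<'E'
from h import *
s=st();print(s['ee_rot'],manip.hold_point_z)
for n in ['scene','top','wrist']:
    p=shot(n,n+'0.png');print(n,p['eye'],p['attitude'],p['camera_matrix'].tolist())
    for t in ['housing','spanner_grip','stand','brass_tee','pliers_green','tape_roll_grey']:
        print(t,[(np.round(b['xy'],1).tolist(),round(b['confidence'],2)) for b in finder.boxes_of(p,t)])
E
```

```text
pics
t 0.0 pos [0.1745 0.5473 0.2304] xaxis ang 1.262 z [-0.001 -0.002 -1.   ] F [ 0.93 -0.27  0.1 ] M [ 0.009 -0.03   0.007] w 0.0856 q [ 1.141  0.277  1.506 -0.     1.361 -0.121]
[ 4.77711641e-04  8.07431360e-01  5.89960786e-01 -8.01076716e-04] 0.0187
scene [ 0.12989264 -0.46463509  0.59927101] [-0.43486987  0.84043812 -0.29081911  0.1413372 ] [[416.1475437101621, 0.0, 260.10378199813465], [0.0, 416.1475437101621, 193.78418749756338], [0.0, 0.0, 1.0]]
housing [([293.4, 297.3], 0.97)]
spanner_grip [([178.1, 212.8], 0.74), ([190.8, 182.7], 0.65)]
stand [([237.6, 208.4], 0.79)]
brass_tee []
pliers_green [([190.0, 275.7], 0.79), ([237.3, 208.0], 0.19)]
tape_roll_grey [([318.0, 206.5], 0.57), ([293.8, 297.1], 0.25)]
top [0.49824792 0.08444304 1.19526598] [ 0.00530467 -0.69948297  0.7140171  -0.0295805 ] [[473.7868702150505, 0.0, 256.28833840395794], [0.0, 473.7868702150505, 189.15908206911448], [0.0, 0.0, 1.0]]
housing [([313.4, 225.3], 0.68), ([246.4, 119.5], 0.27)]
spanner_grip [([200.4, 189.3], 0.45), ([201.1, 252.8], 0.45)]
stand [([206.4, 192.0], 0.66)]
brass_tee [([269.0, 214.0], 0.76), ([320.0, 226.9], 0.34)]
pliers_green [([262.2, 265.2], 0.97)]
tape_roll_grey [([242.3, 122.9], 0.94)]
wrist [0.10280904 0.56972665 0.37413565] [0.1205161  0.79831228 0.58357662 0.08724501] [[279.4461006164144, 0.0, 255.146842037044], [0.0, 279.4461006164144, 193.9792551571174], [0.0, 0.0, 1.0]]
housing []
spanner_grip [([90.4, 369.4], 0.61)]
stand []
brass_tee []
pliers_green [([0.2, 329.2], 0.53)]
tape_roll_grey []
```

View pics/scene0.png

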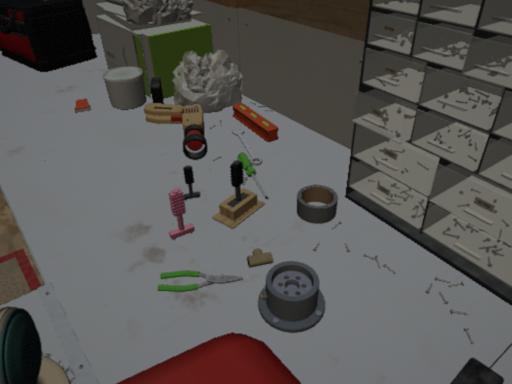

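View pics/top0.png

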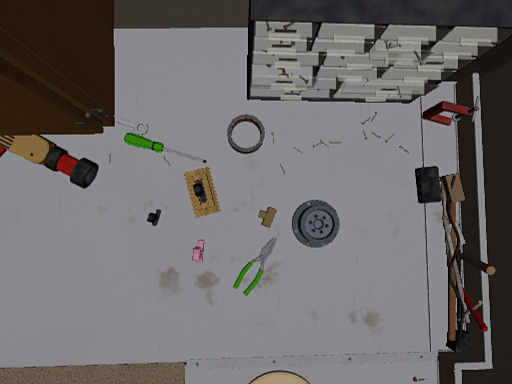

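View pics/wrist0.png

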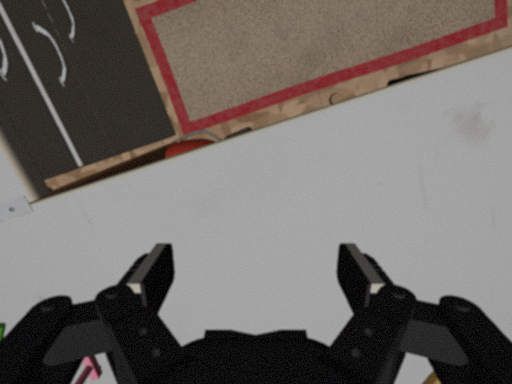

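The scene picture shows the black spanner in its stand at about (237,190), with the small black look-alike at (190,183) and the pink one at (178,212). The housing is at (293,295). In the top picture the stand is at (202,192) and the housing at (317,224). I'll enlarge these to get angles.

```bash
python3 - <<'E'
from h import *
p=shot('top');im=p['image'][:,:,::-1]
def crop(im,c,h,k): 
    x,y=int(c[0]),int(c[1]);return cv2.resize(im[y-h:y+h,x-h:x+h],None,fx=k,fy=k,interpolation=cv2.INTER_CUBIC)
cv2.imwrite('pics/tc.png',np.hstack([crop(im,(202,192),32,6),crop(im,(316,224),32,6)]))
q=shot('scene');im=q['image'][:,:,::-1]
cv2.imwrite('pics/sc.png',np.hstack([crop(im,(237,195),40,5),crop(im,(293,290),40,5)]))
for n,u,z in [('stand',(202,192),.036),('grip',(198,188),.13),('house',(316,224),.066),('tee',(267,215),.02),('tape',(246,134),.04),('pl',(255,267),.01),('small',(153,217),.05),('pink',(198,250),.05)]: print(n,onz(p,u,z))
print('xdir',rot(p['attitude']))
E
```

```text
stand [0.55077843 0.17672186 0.036     ]
grip [0.55567814 0.17804035 0.13      ]
house [ 0.46749077 -0.09588697  0.066     ]
tee [0.49120952 0.01824109 0.02      ]
tape [0.69097019 0.06651015 0.04      ]
pl [0.36276215 0.05044624 0.01      ]
small [0.49250397 0.29359029 0.05      ]
pink [0.41123245 0.18734754 0.05      ]
xdir [[-0.02139086 -0.99857178  0.04895735]
 [-0.99919944  0.01969713 -0.03482091]
 [ 0.03380686 -0.04966301 -0.99819371]]
```

View pics/tc.png

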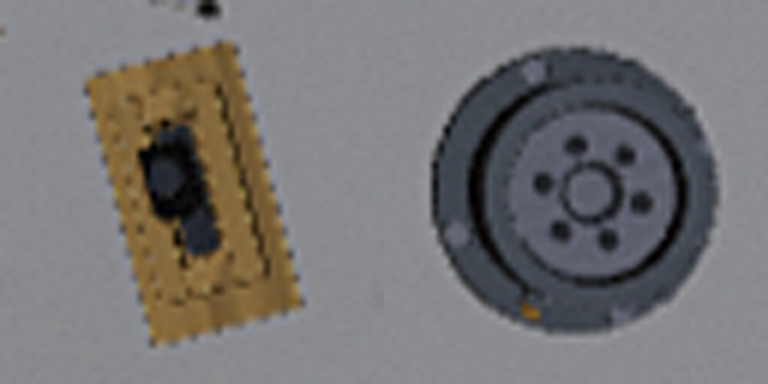

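View pics/sc.png

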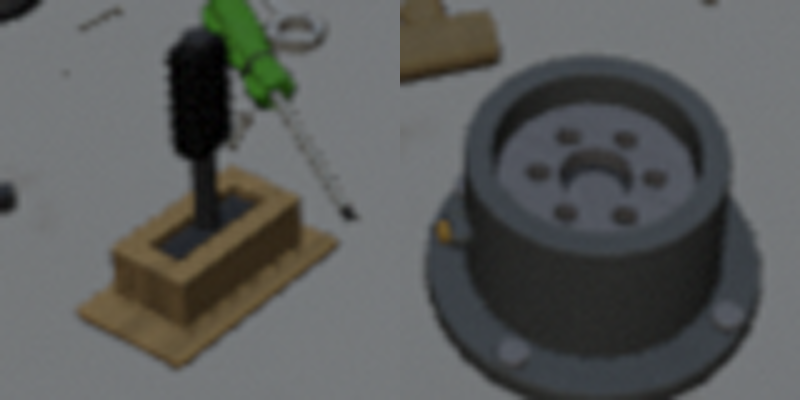

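```bash
cat > m.py <<'E'
from h import *
from scipy.optimize import least_squares
p=shot('top');q=shot('scene')
th=np.array([(576,145),(625,155),(642,203),(608,239),(560,231),(544,183)],float);th=(th-[384,0]+.5)/6-.5+[284,192]
sh=np.array([(569,137),(626,139),(654,178),(625,215),(566,213),(538,172)],float);sh=(sh-[400,0]+.5)/5-.5+[253,250]
for nm,pp,h in (('top',p,th),('scene',q,sh)):
  for z in (.052,.058):
    X=np.array([onz(pp,u,z)[:2] for u in h]);c=X.mean(0);d=X-c
    a=np.degrees(np.arctan2(d[:,1],d[:,0]));print(nm,z,c.round(4),np.hypot(*d.T).round(4),(a%60).round(1))
# triangulate holes centre
def tri(u,v):
    e1,d1=ray(p,u);e2,d2=ray(q,v);A=np.c_[d1,-d2];t=np.linalg.lstsq(A,e2-e1,rcond=None)[0];P,Q=e1+t[0]*d1,e2+t[1]*d2;return (P+Q)/2,np.linalg.norm(P-Q)
print(tri(th.mean(0),sh.mean(0)))
# rim: dark threshold based skip. stand
tl=np.array([(85,80),(237,40),(303,305),(155,345)],float);tl=(tl+.5)/6-.5+[170,160]
for z in (0,.006):
    X=np.array([onz(p,u,z)[:2] for u in tl]);print('stand',X.mean(0),np.linalg.norm(X-np.roll(X,-1,0),axis=1),np.degrees(np.arctan2(*(X[2]-X[1])[::-1])),np.degrees(np.arctan2(*(X[3]-X[0])[::-1])))
sb=np.array([(77,313),(180,368),(341,241)],float);sb=(sb+.5)/5-.5+[197,155]
for z in (0,.006):print('stand scene foot',[onz(q,u,z)[:2].round(4) for u in sb])
bt=np.array([(117,252),(186,292),(301,203),(232,167)],float);bt=(bt+.5)/5-.5+[197,155]
X=np.array([onz(q,u,.036)[:2] for u in bt]);print('block scene',X.mean(0),np.linalg.norm(X-np.roll(X,-1,0),axis=1),np.degrees(np.arctan2(*(X[2]-X[1])[::-1])),np.degrees(np.arctan2(*(X[3]-X[0])[::-1])))
# grip top: top crop (167,180), scene crop (203,37)
g=(np.array([168.,180])+.5)/6-.5+[170,160]; g2=(np.array([204.,38])+.5)/5-.5+[197,155]
print('tooltop',tri(g,g2),onz(p,g,.135),onz(q,g2,.135))
E
python3 m.py
```

```text
top 0.052 [ 0.4677 -0.1038] [0.0203 0.0201 0.0205 0.0196 0.0203 0.02  ] [17.7 17.5 17.  17.  18.  17.6]
top 0.058 [ 0.4679 -0.1028] [0.0202 0.02   0.0204 0.0195 0.0202 0.0199] [17.7 17.5 17.  17.  18.  17.6]
scene 0.052 [ 0.4688 -0.1025] [0.0198 0.0202 0.0199 0.0199 0.0202 0.0202] [17.8 17.6 17.8 18.  18.2 17.4]
scene 0.058 [ 0.4651 -0.1065] [0.0196 0.02   0.0197 0.0196 0.02   0.0199] [17.8 17.6 17.8 18.  18.2 17.4]
(array([ 0.46777453, -0.10359349,  0.0534178 ]), np.float64(4.079815712840656e-05))
stand [0.55336142 0.1793517 ] [0.06579359 0.1149008  0.06392869 0.1150344 ] -167.04979822212496 -166.11983247542287
stand [0.55308476 0.17887528] [0.06546332 0.11432402 0.06360778 0.11445695] -167.04979822212496 -166.11983247542287
stand scene foot [array([0.4923, 0.1999]), array([0.5072, 0.1381]), array([0.6211, 0.167 ])]
stand scene foot [array([0.4887, 0.1933]), array([0.5034, 0.132 ]), array([0.6162, 0.1607])]
block scene [0.55171181 0.17494027] [0.04404524 0.08241688 0.04454799 0.08239953] 14.992004114665527 15.344077293720334
tooltop (array([0.55348195, 0.17755912, 0.13462188]), np.float64(0.003793045918644582)) [0.55188768 0.17858191 0.135     ] [0.55469906 0.17596301 0.135     ]
```

The numbers agree with each other. The holes stand at 17.5° (mod 60), the ring centre is at (0.468,-0.1035) with its top at about z 0.053, the stand is at about (0.5525,0.177) with a yaw of about 14°, and the tool's top is at z 0.135. I'll move over the spanner now.

>>> carry_out:
  rows:
    - [[1, 3.1, -3.05, 0, 0.046], [1, 3.1, -3.05, 0, 0.046], [1, 3.1, -3.05, 0, 0.046], [1, 3.1, -3.05, 0, 0.046], [1, 3.1, -3.05, 0, 0.046], [1, 3.1, -3.05, 0, 0.046], [1, 3.1, -3.05, 0, 0.046], [1, 3.1, -3.05, 0, 0.046], [1, 3.1, -3.05, 0, 0.046], [1, 3.1, -3.05, 0, 0.046], [1, 3.1, -3.05, 0, 0.046], [1, 3.1, -3.05, 0, 0.046]]
  force: 40

```text
clock: 2.45
position: [0.5479, 0.1804, 0.2315]
ee_rot: [0.0, 0.615, 0.788, 0.0]
contact_force: [0.5, 1.0, -0.4]
width: 0.0856
```

>>> carry_out:
  rows:
    - [[1, 0, 0, 0, 0], [1, 0, 0, 0, 0]]

```text
clock: 2.65
position: [0.547, 0.1812, 0.2309]
ee_rot: [-0.001, 0.617, 0.787, -0.0]
contact_force: [-0.6, 0.4, -0.0]
width: 0.0855
```

```bash
python3 - <<'E'
from h import *
s=st()
w=shot('wrist','w1.png');shot('top','t1.png')
for z in (.13,.1,.04,.02): print(z,proj(w,[.5525,.177,z]))
print(w['eye'],finder.boxes_of(w,'spanner_grip'))
E
```

```text
t 2.65 pos [0.547  0.1812 0.2309] xaxis ang 1.8115 z [-0.001  0.    -1.   ] F [-0.63  0.43 -0.04] M [0.049 0.019 0.04 ] w 0.0855 q [ 1.990e-01  2.790e-01  1.502e+00  1.000e-03  1.362e+00 -1.613e+00]
0.13 [250.42779588 199.50821615]
0.1 [250.92186963 190.35501359]
0.04 [251.66173784 176.64822651]
0.02 [251.85619269 173.04575897]
[0.47388161 0.16230791 0.37377681] [{'xy': [363.6, 151.7], 'confidence': 0.72}, {'xy': [300.3, 41.1], 'confidence': 0.69}, {'xy': [255.3, 186.9], 'confidence': 0.63}]
```

View pics/w1.png

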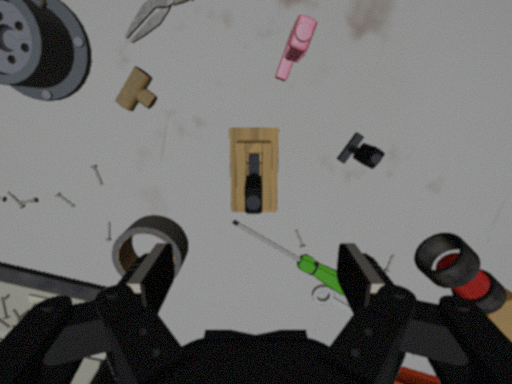

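```bash
python3 - <<'E'
from h import *
w=shot('wrist');im=w['image'][:,:,::-1]
c=im[120:220,215:295];cv2.imwrite('pics/w1c.png',cv2.resize(c,None,fx=6,fy=6,interpolation=cv2.INTER_CUBIC))
E
```

```text
(no output)
```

View pics/w1c.png

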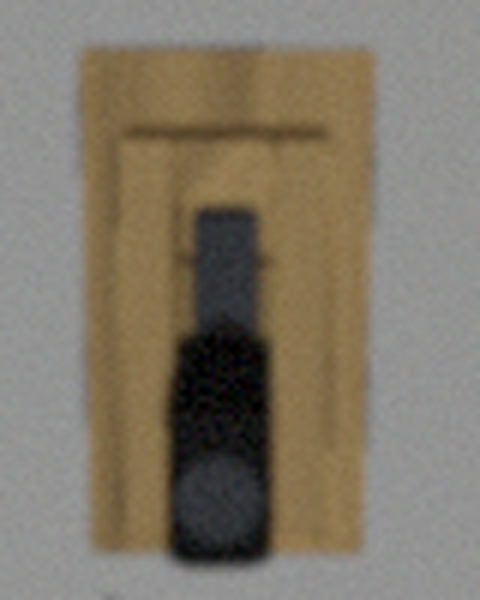

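```bash
python3 - <<'E'
from h import *
w=shot('wrist')
f=lambda x,y:((x+.5)/6-.5+215,(y+.5)/6-.5+120)
a=onz(w,f(220,500),.135);b=onz(w,f(226,210),.034);b2=onz(w,f(226,320),.034)
print('top',a,'bridge end',b,b2, np.degrees(np.arctan2(*(b2-b)[1::-1])))
u=np.array([np.cos(.241),np.sin(.241)]);print('centre from end',b[:2]+u*.027)
F=np.array([onz(w,f(*c),.005)[:2] for c in [(80,48),(375,48),(360,551),(95,551)]]);print(F.mean(0),np.linalg.norm(F-np.roll(F,-1,0),axis=1),[np.degrees(np.arctan2(*(F[i]-F[j])[::-1])) for i,j in ((3,0),(2,1),(1,0),(2,3))])
E
```

```text
top [0.55282783 0.17995786 0.135     ] bridge end [0.52589406 0.17311914 0.034     ] [0.54811038 0.17860029 0.034     ] 13.859083362175825
centre from end [0.55211375 0.17956333]
[0.55241071 0.17968296] [0.06334262 0.11516719 0.06223834 0.11518165] [np.float64(14.148823521906031), np.float64(13.599451783938862), np.float64(104.03657544328739), np.float64(104.0527711278877)]
```

>>> carry_out:
  rows:
    - [[1, 0.55, -0.17, -1.6, 0], [1, 0, 0, -2.5, 0], [1, 0, 0, -2.5, 0], [1, 0, 0, -2.5, 0], [1, 0, 0, -2.5, 0], [1, 0, 0, -2.0, 0], [1, 0, 0, -1.0, 0], [1, 0, 0, 0, 0], [1, 0, 0, 0, 0]]

```text
clock: 3.8
position: [0.5527, 0.1807, 0.0862]
ee_rot: [0.0, 0.616, 0.788, 0.001]
contact_force: [-0.3, -0.0, 0.0]
width: 0.0855
```

```bash
python3 - <<'E'
from h import *
s=st()
w=shot('wrist','w2.png')
q=shot('scene');cv2.imwrite('pics/s2.png',cv2.resize(q['image'][120:260,160:320,::-1],None,fx=4,fy=4,interpolation=cv2.INTER_CUBIC))
E
```

```text
t 3.8 pos [0.5527 0.1807 0.0862] xaxis ang 1.8147 z [ 0.001  0.    -1.   ] F [-0.25 -0.02  0.04] M [-0.009 -0.025  0.061] w 0.0855 q [ 0.196  0.4    1.705  0.     1.036 -1.618]
```

View pics/w2.png

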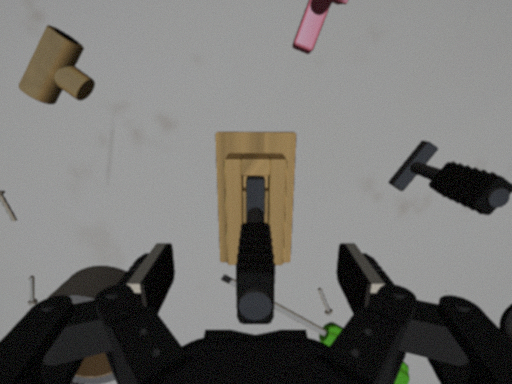

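View pics/s2.png

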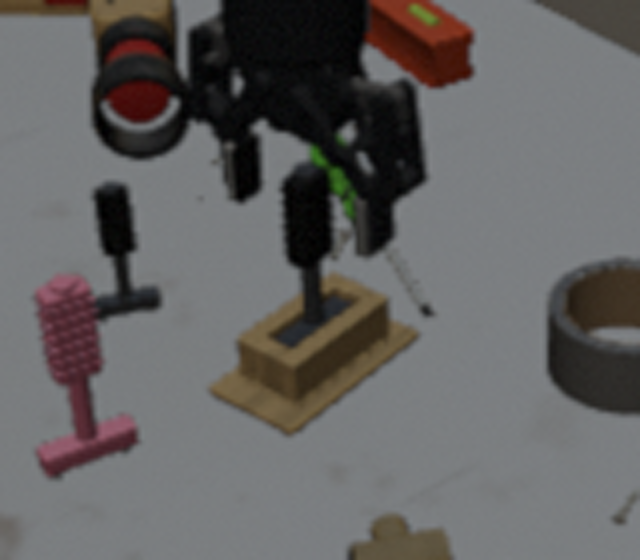

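Both pictures show the black grip midway between the open fingers (wrist column 255). I'll close on it.

>>> carry_out:
  rows:
    - [[-1, 0, 0, 0, 0], [-1, 0, 0, 0, 0], [-1, 0, 0, 0, 0], [-1, 0, 0, 0, 0], [-1, 0, 0, 0, 0], [-1, 0, 0, 0, 0], [-1, 0, 0, 0, 0], [-1, 0, 0, 0, 0]]
  force: 60

```text
clock: 4.7
position: [0.5524, 0.1802, 0.0855]
ee_rot: [0.0, 0.616, 0.788, 0.0]
contact_force: [0.6, -0.1, 1.7]
width: 0.0154
```

```bash
python3 - <<'E'
from h import *
s=st()
E
```

```text
t 4.7 pos [0.5524 0.1802 0.0855] xaxis ang 1.814 z [ 0.  0. -1.] F [ 0.61 -0.06  1.67] M [ 0.067  0.043 -0.029] w 0.0154 q [ 0.196  0.4    1.706  0.     1.035 -1.619]
```

>>> carry_out:
  rows:
    - [[-1, 0, 0, 1, 0], [-1, 0, 0, 2, 0], [-1, 0, 0, 2, 0], [-1, 0, 0, 2, 0], [-1, 0, 0, 2, 0], [-1, 0, 0, 0, 0], [-1, 0, 0, 0, 0]]

```text
clock: 5.4
position: [0.552, 0.18, 0.1752]
ee_rot: [-0.0, 0.616, 0.788, -0.0]
contact_force: [-0.7, -0.7, -2.5]
width: 0.0153
```

```bash
python3 - <<'E'
from h import *
s=st()
q=shot('scene');cv2.imwrite('pics/s3.png',cv2.resize(q['image'][120:260,160:320,::-1],None,fx=4,fy=4,interpolation=cv2.INTER_CUBIC))
shot('wrist','w3.png')
E
```

```text
t 5.4 pos [0.552  0.18   0.1752] xaxis ang 1.814 z [-0. -0. -1.] F [-0.71 -0.71 -2.45] M [ 0.017 -0.007 -0.031] w 0.0153 q [ 0.195  0.32   1.584 -0.     1.238 -1.619]
```

View pics/s3.png

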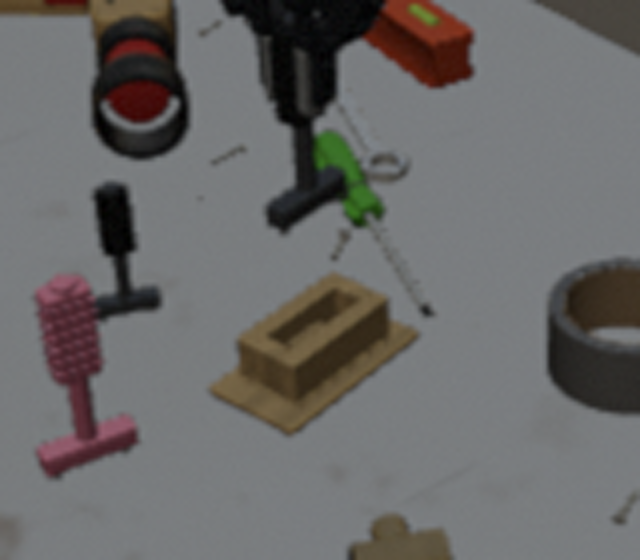

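View pics/w3.png

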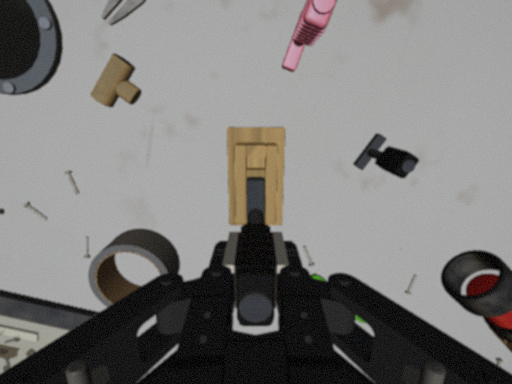

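The tool hangs upright and the stand is empty. I'll carry it over the housing.

>>> carry_out:
  rows:
    - [[-1, -1.05, -3.55, 0, 0.008], [-1, -1.05, -3.55, 0, 0.008], [-1, -1.05, -3.55, 0, 0.008], [-1, -1.05, -3.55, 0, 0.008], [-1, -1.05, -3.55, 0, 0.008], [-1, -1.05, -3.55, 0, 0.008], [-1, -1.05, -3.55, 0, 0.008], [-1, -1.05, -3.55, 0, 0.006], [-1, 0, 0, 0, 0], [-1, 0, 0, 0, 0], [-1, 0, 0, 0, 0]]

```text
clock: 6.6
position: [0.468, -0.1031, 0.1746]
ee_rot: [-0.001, 0.591, 0.806, 0.0]
contact_force: [0.8, 0.7, -1.5]
width: 0.0151
```

```bash
python3 - <<'E'
from h import *
s=st()
w=shot('wrist','w4.png')
q=shot('scene');cv2.imwrite('pics/s4.png',cv2.resize(q['image'][180:340,210:370,::-1],None,fx=3.7,fy=3.7,interpolation=cv2.INTER_CUBIC))
E
```

```text
t 6.6 pos [ 0.468  -0.1031  0.1746] xaxis ang 1.8762 z [-0.001  0.001 -1.   ] F [ 0.83  0.65 -1.51] M [0.009 0.043 0.001] w 0.0151 q [-3.630e-01  1.740e-01  1.791e+00  1.000e-03  1.177e+00 -2.239e+00]
```

View pics/w4.png

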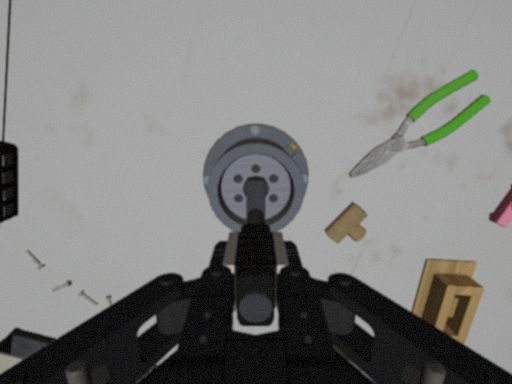

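View pics/s4.png

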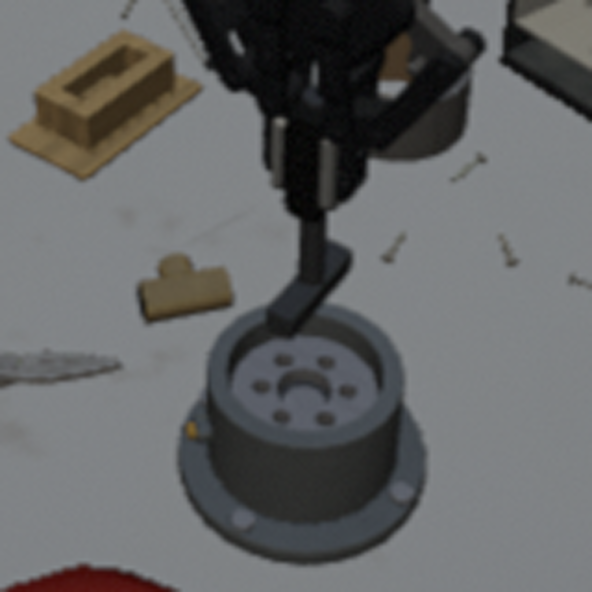

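```bash
python3 - <<'E'
from h import *
w=shot('wrist');im=w['image'][:,:,::-1]
c=im[120:245,200:312];cv2.imwrite('pics/w4c.png',cv2.resize(c,None,fx=6,fy=4.8,interpolation=cv2.INTER_CUBIC) if 0 else cv2.resize(c,None,fx=4.8,fy=4.8,interpolation=cv2.INTER_CUBIC))
E
```

```text
(no output)
```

View pics/w4c.png

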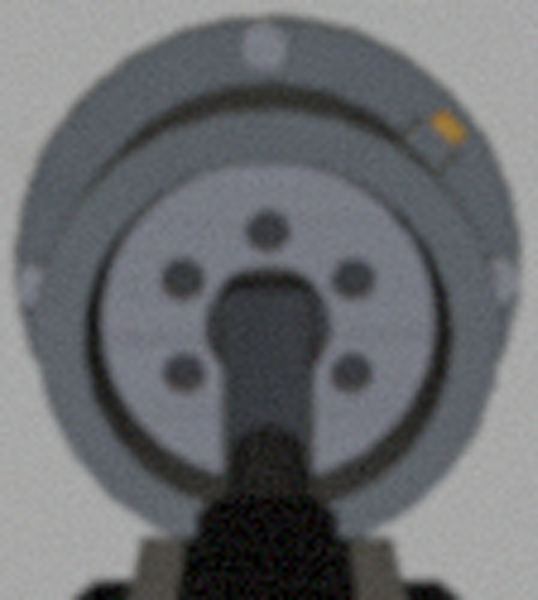

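```bash
python3 - <<'E'
from h import *
from scipy.optimize import least_squares
w=shot('wrist')
h=np.array([(268,230),(354,278),(352,372),(185,373),(184,278)],float);h=(h+.5)/4.8-.5+[200,120]
def f(v):
    r=[]
    for i,k in enumerate([3,2,1,-1,-2]):   # far hole at angle a+180
        pass
    return r
for z in (.052,.055,.058):
    X=np.array([onz(w,u,z)[:2] for u in h])
    A=np.c_[2*X,np.ones(5)];s=np.linalg.lstsq(A,(X**2).sum(1),rcond=None)[0];c=s[:2];r=np.sqrt(s[2]+c@c);d=X-c
    print(z,c.round(4),r.round(4),(np.degrees(np.arctan2(d[:,1],d[:,0]))%60).round(1))
s=telemetry.get_state()
print(proj(w,s['position']),)
# bridge end pixel -> where bridge end should be
a=s['position'];ang=1.876-np.pi/2;u=np.array([np.cos(ang),np.sin(ang),0])
for k in (-.027,):
    for zz in (.1746-.0715+.006,.1746-.0715+.02):
        P=np.array([a[0],a[1],zz])+u*k; print('bridge end pred crop',(proj(w,P)-[200,120]+.5)*4.8-.5)
E
```

```text
0.052 [ 0.4677 -0.1036] 0.0201 [18.  17.9 17.8 17.9 17.1]
0.055 [ 0.4669 -0.1039] 0.0198 [18.  17.9 17.8 17.9 17.1]
0.058 [ 0.4661 -0.1041] 0.0196 [18.  17.9 17.8 17.9 17.1]
[256.57982405 247.81473494]
bridge end pred crop [272.31779375 265.38951576]
bridge end pred crop [272.63437377 286.72356423]
```

Three views agree: the ring centre is within about 0.5 mm of the TCP, the holes are at about 17.7° and the spanner at 17.5°. I'll descend to just above the ring.

>>> carry_out:
  rows:
    - [[-1, 0, -0.03, -1.0, 0], [-1, 0, 0, -1.0, 0], [-1, 0, 0, -1.0, 0], [-1, 0, 0, -0.8, 0], [-1, 0, 0, -0.4, 0], [-1, 0, 0, 0, 0], [-1, 0, 0, 0, 0], [-1, 0, 0, 0, 0]]

```text
clock: 7.6
position: [0.4687, -0.1044, 0.1337]
ee_rot: [0.0, 0.591, 0.806, 0.0]
contact_force: [0.2, -0.3, -1.9]
width: 0.0153
```

```bash
python3 - <<'E'
from h import *
s=st()
E
```

```text
t 7.6 pos [ 0.4687 -0.1044  0.1337] xaxis ang 1.8759 z [ 0.001 -0.    -1.   ] F [ 0.19 -0.3  -1.93] M [-0.032 -0.036 -0.019] w 0.0153 q [-0.364  0.214  1.855  0.     1.072 -2.24 ]
```

>>> carry_out:
  rows:
    - [[-1, 0, 0, -0.1, 0], [-1, 0, 0, -0.1, 0], [-1, 0, 0, -0.1, 0], [-1, 0, 0, 0, 0]]

```text
clock: 8.0
position: [0.4681, -0.1041, 0.1302]
ee_rot: [-0.0, 0.591, 0.806, -0.0]
contact_force: [-0.2, -0.1, -1.7]
width: 0.0152
```

>>> carry_out:
  rows:
    - [[-1, 0, 0, -0.1, 0], [-1, 0, 0, -0.1, 0], [-1, 0, 0, 0, 0]]

```text
clock: 8.3
position: [0.4681, -0.1041, 0.1282]
ee_rot: [-0.0, 0.591, 0.806, -0.0]
contact_force: [0.3, -0.3, -2.1]
width: 0.0152
```

>>> carry_out:
  rows:
    - [[-1, 0, 0, -0.1, 0], [-1, 0, 0, -0.1, 0], [-1, 0, 0, 0, 0]]

```text
clock: 8.6
position: [0.4681, -0.1041, 0.1261]
ee_rot: [-0.0, 0.591, 0.806, -0.0]
contact_force: [-0.2, -0.6, -0.9]
width: 0.0158
```

>>> carry_out:
  rows:
    - [[-1, 0, 0, -0.1, 0], [-1, 0, 0, 0, 0]]

```text
clock: 8.8
position: [0.4682, -0.1041, 0.1252]
ee_rot: [-0.0, 0.591, 0.806, -0.0]
contact_force: [0.2, -1.2, -2.2]
width: 0.0156
```

>>> carry_out:
  rows:
    - [[-1, 0, 0, -0.1, 0], [-1, 0, 0, 0, 0]]

```text
clock: 9.0
position: [0.4682, -0.1041, 0.1242]
ee_rot: [-0.0, 0.591, 0.806, 0.0]
contact_force: [-1.2, 0.5, -2.2]
width: 0.0155
```

>>> carry_out:
  rows:
    - [[-1, 0, 0, -0.1, 0], [-1, 0, 0, 0, 0]]

```text
clock: 9.2
position: [0.4682, -0.1042, 0.1232]
ee_rot: [-0.0, 0.591, 0.806, 0.0]
contact_force: [-0.1, 0.5, -1.8]
width: 0.0155
```

>>> carry_out:
  rows:
    - [[-1, 0, 0, -0.1, 0], [-1, 0, 0, 0, 0]]

```text
clock: 9.4
position: [0.4682, -0.1041, 0.1222]
ee_rot: [-0.0, 0.591, 0.806, -0.0]
contact_force: [0.5, -0.3, -1.8]
width: 0.015
```

>>> carry_out:
  rows:
    - [[-1, 0, 0, -0.1, 0], [-1, 0, 0, 0, 0]]

```text
clock: 9.6
position: [0.4682, -0.1041, 0.1212]
ee_rot: [-0.0, 0.591, 0.806, -0.0]
contact_force: [-0.5, 0.1, -1.7]
width: 0.0157
```

>>> carry_out:
  rows:
    - [[-1, 0, 0, -0.1, 0], [-1, 0, 0, 0, 0]]

```text
clock: 9.8
position: [0.4682, -0.1042, 0.1202]
ee_rot: [-0.0, 0.591, 0.806, -0.0]
contact_force: [-0.1, -0.9, -1.9]
width: 0.0156
```

>>> carry_out:
  rows:
    - [[-1, 0, 0, -0.1, 0], [-1, 0, 0, 0, 0]]

```text
clock: 10.0
position: [0.4682, -0.1041, 0.1192]
ee_rot: [-0.0, 0.591, 0.806, 0.0]
contact_force: [1.1, 0.2, -2.4]
width: 0.0152
```

>>> carry_out:
  rows:
    - [[-1, 0, 0, -0.05, 0], [-1, 0, 0, 0, 0]]

```text
clock: 10.2
position: [0.4683, -0.1042, 0.1188]
ee_rot: [-0.0, 0.591, 0.806, 0.0]
contact_force: [0.3, 0.3, -1.8]
width: 0.0155
```

>>> carry_out:
  rows:
    - [[-1, 0, 0, -0.05, 0], [-1, 0, 0, 0, 0]]

```text
clock: 10.4
position: [0.4682, -0.1042, 0.1183]
ee_rot: [-0.0, 0.591, 0.806, 0.0]
contact_force: [-0.6, -0.4, -1.5]
width: 0.0153
```

```bash
python3 - <<'E'
from h import *
s=st()
q=shot('scene');cv2.imwrite('pics/s5.png',cv2.resize(q['image'][200:340,220:360,::-1],None,fx=4.2,fy=4.2,interpolation=cv2.INTER_CUBIC))
E
```

```text
t 10.4 pos [ 0.4682 -0.1042  0.1183] xaxis ang 1.876 z [-0.  0. -1.] F [-0.56 -0.37 -1.5 ] M [-0.017  0.006 -0.011] w 0.0153 q [-0.364  0.23   1.877  0.     1.034 -2.24 ]
```

View pics/s5.png

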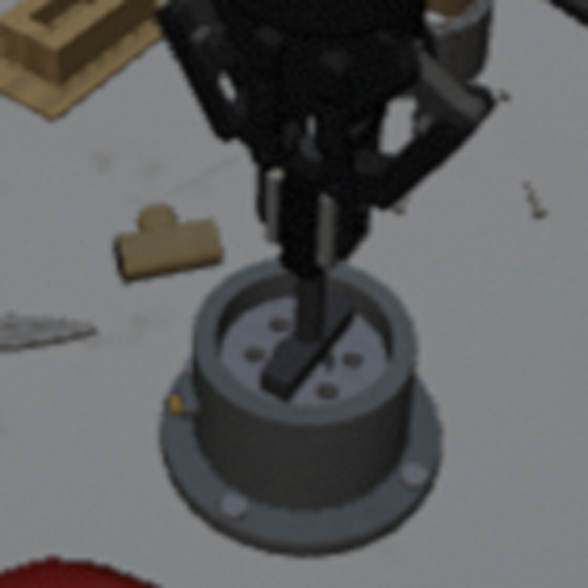

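The pins look to be inside the hole pair. I'll keep lowering until the bridge touches the ring face.

>>> carry_out:
  rows:
    - [[-1, 0, 0, -0.05, 0], [-1, 0, 0, 0, 0]]

```text
clock: 10.65
position: [0.4683, -0.1042, 0.1178]
ee_rot: [-0.0, 0.591, 0.806, 0.0]
contact_force: [-0.0, 0.1, -2.2]
width: 0.0153
```

>>> carry_out:
  rows:
    - [[-1, 0, 0, -0.05, 0], [-1, 0, 0, 0, 0]]

```text
clock: 10.85
position: [0.4684, -0.1042, 0.1176]
ee_rot: [0.0, 0.591, 0.806, 0.0]
contact_force: [0.4, -0.3, 0.7]
width: 0.0152
```

>>> carry_out:
  rows:
    - [[-1, 0, 0, -0.05, 0], [-1, 0, 0, 0, 0]]

```text
clock: 11.05
position: [0.4684, -0.1042, 0.1175]
ee_rot: [0.0, 0.591, 0.806, 0.0]
contact_force: [-1.5, -0.3, 5.2]
width: 0.0153
```

The upward force rose by about 7 N at TCP z 0.1175. That puts the ring top at 0.052, so the pins are fully in. I'll ease off slightly and start turning clockwise.

>>> carry_out:
  rows:
    - [[-1, 0, 0, 0.03, 0], [-1, 0, 0, 0, -0.03], [-1, 0, 0, 0, -0.03], [-1, 0, 0, 0, -0.03], [-1, 0, 0, 0, 0]]
  force: 80

```text
clock: 11.55
position: [0.4683, -0.1037, 0.1175]
ee_rot: [-0.0, 0.628, 0.778, 0.0]
contact_force: [-2.0, 2.1, 5.6]
width: 0.015
```

```bash
python3 - <<'E'
from h import *
s=st()
E
```

```text
t 11.55 pos [ 0.4683 -0.1037  0.1175] xaxis ang 1.7844 z [ 0.     0.001 -1.   ] F [-1.96  2.14  5.63] M [0.414 0.311 0.178] w 0.015 q [-3.640e-01  2.310e-01  1.878e+00  1.000e-03  1.032e+00 -2.149e+00]
```

>>> carry_out:
  rows:
    - [[-1, 0, 0, 0, -0.03], [-1, 0, 0, 0, -0.03], [-1, 0, 0, 0, -0.03], [-1, 0, 0, 0, 0]]

```text
clock: 11.95
position: [0.4683, -0.1032, 0.1175]
ee_rot: [-0.001, 0.662, 0.749, 0.001]
contact_force: [-1.0, 3.4, 6.6]
width: 0.015
```

```bash
python3 - <<'E'
from h import *
s=st()
E
```

```text
t 11.95 pos [ 0.4683 -0.1032  0.1175] xaxis ang 1.6941 z [ 0.     0.002 -1.   ] F [-1.01  3.44  6.57] M [0.674 0.321 0.18 ] w 0.015 q [-3.640e-01  2.310e-01  1.878e+00  2.000e-03  1.033e+00 -2.059e+00]
```

>>> carry_out:
  rows:
    - [[-1, 0, 0, 0.02, -0.03], [-1, 0, 0, 0, -0.03], [-1, 0, 0, 0, -0.03], [-1, 0, 0, 0, 0]]

```text
clock: 12.35
position: [0.4682, -0.1032, 0.1175]
ee_rot: [-0.001, 0.695, 0.719, 0.001]
contact_force: [-0.9, 3.3, 5.2]
width: 0.0151
```

```bash
python3 - <<'E'
from h import *
s=st()
q=shot('scene');cv2.imwrite('pics/s6.png',cv2.resize(q['image'][200:340,220:360,::-1],None,fx=4.2,fy=4.2,interpolation=cv2.INTER_CUBIC))
E
```

```text
t 12.35 pos [ 0.4682 -0.1032  0.1175] xaxis ang 1.6038 z [ 0.     0.002 -1.   ] F [-0.89  3.34  5.16] M [0.81  0.225 0.148] w 0.0151 q [-0.364  0.231  1.878  0.002  1.033 -1.969]
```

View pics/s6.png

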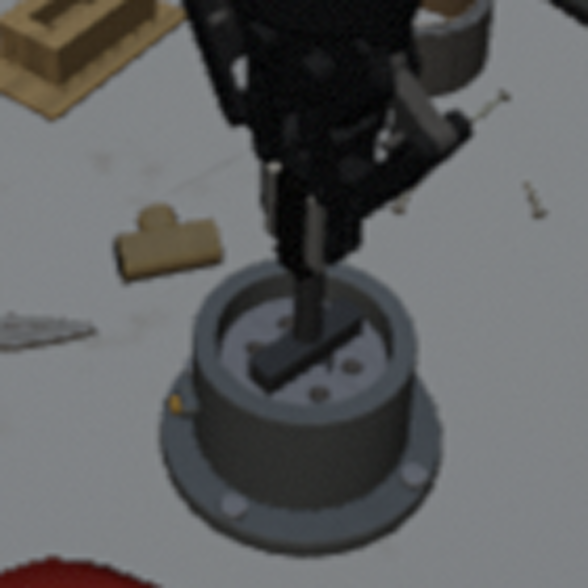

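The front hole has moved from (328,391) to (318,396) and the moment is steady at about 0.15–0.2 N m, so the ring is following. I'll carry on in small steps and watch for the stop.

>>> carry_out:
  rows:
    - [[-1, 0, 0, 0, -0.03], [-1, 0, 0, 0, -0.03], [-1, 0, 0, 0, -0.03], [-1, 0, 0, 0, 0]]

```text
clock: 12.8
position: [0.4682, -0.1032, 0.1175]
ee_rot: [-0.001, 0.727, 0.687, 0.001]
contact_force: [-1.1, 3.0, 6.6]
width: 0.0149
```

```bash
python3 - <<'E'
from h import *
s=st()
E
```

```text
t 12.8 pos [ 0.4682 -0.1032  0.1175] xaxis ang 1.5138 z [ 0.     0.002 -1.   ] F [-1.06  2.96  6.59] M [0.838 0.295 0.152] w 0.0149 q [-0.364  0.231  1.878  0.002  1.033 -1.879]
```

>>> carry_out:
  rows:
    - [[-1, 0, 0, 0, -0.03], [-1, 0, 0, 0, -0.03], [-1, 0, 0, 0, 0]]

```text
clock: 13.1
position: [0.4682, -0.1032, 0.1176]
ee_rot: [-0.001, 0.747, 0.665, 0.001]
contact_force: [-1.3, 2.9, 5.0]
width: 0.0154
```

```bash
python3 - <<'E'
from h import *
s=st()
E
```

```text
t 13.1 pos [ 0.4682 -0.1032  0.1176] xaxis ang 1.4538 z [ 0.     0.002 -1.   ] F [-1.27  2.9   5.04] M [0.799 0.214 0.181] w 0.0154 q [-0.364  0.231  1.878  0.002  1.033 -1.819]
```

>>> carry_out:
  rows:
    - [[-1, 0, 0, 0, -0.03], [-1, 0, 0, 0, -0.03], [-1, 0, 0, 0, 0]]

```text
clock: 13.4
position: [0.4682, -0.1032, 0.1175]
ee_rot: [-0.001, 0.767, 0.642, 0.001]
contact_force: [-1.8, 3.4, 6.1]
width: 0.0152
```

```bash
python3 - <<'E'
from h import *
s=st()
E
```

```text
t 13.4 pos [ 0.4682 -0.1032  0.1175] xaxis ang 1.3938 z [ 0.     0.002 -1.   ] F [-1.76  3.44  6.06] M [0.774 0.204 0.153] w 0.0152 q [-0.364  0.231  1.878  0.002  1.033 -1.759]
```

>>> carry_out:
  rows:
    - [[-1, 0, 0, 0, -0.03], [-1, 0, 0, 0, -0.03], [-1, 0, 0, 0, 0]]

```text
clock: 13.7
position: [0.4682, -0.1032, 0.1176]
ee_rot: [-0.001, 0.786, 0.619, 0.001]
contact_force: [-1.4, 3.2, 5.9]
width: 0.0154
```

```bash
python3 - <<'E'
from h import *
s=st()
E
```

```text
t 13.7 pos [ 0.4682 -0.1032  0.1176] xaxis ang 1.3339 z [ 0.     0.002 -1.   ] F [-1.4   3.15  5.88] M [0.85  0.233 0.214] w 0.0154 q [-0.364  0.231  1.878  0.002  1.033 -1.699]
```

>>> carry_out:
  rows:
    - [[-1, 0, 0, 0, -0.03], [-1, 0, 0, 0, 0]]

```text
clock: 13.9
position: [0.4682, -0.1032, 0.1175]
ee_rot: [-0.001, 0.795, 0.607, 0.001]
contact_force: [-1.0, 1.8, 5.9]
width: 0.0151
```

```bash
python3 - <<'E'
from h import *
s=st()
E
```

```text
t 13.9 pos [ 0.4682 -0.1032  0.1175] xaxis ang 1.3038 z [ 0.     0.002 -1.   ] F [-0.96  1.81  5.92] M [0.867 0.271 0.15 ] w 0.0151 q [-0.364  0.231  1.878  0.002  1.033 -1.669]
```

>>> carry_out:
  rows:
    - [[-1, 0, 0, 0, -0.03], [-1, 0, 0, 0, 0]]

```text
clock: 14.1
position: [0.4682, -0.1032, 0.1176]
ee_rot: [-0.001, 0.804, 0.595, 0.001]
contact_force: [-1.4, 3.6, 5.3]
width: 0.0149
```

```bash
python3 - <<'E'
from h import *
s=st()
E
```

```text
t 14.1 pos [ 0.4682 -0.1032  0.1176] xaxis ang 1.2739 z [ 0.     0.002 -1.   ] F [-1.37  3.57  5.28] M [0.818 0.238 0.146] w 0.0149 q [-0.364  0.231  1.878  0.002  1.033 -1.639]
```

>>> carry_out:
  rows:
    - [[-1, 0, 0, 0, -0.03], [-1, 0, 0, 0, 0]]

```text
clock: 14.3
position: [0.4682, -0.1032, 0.1176]
ee_rot: [-0.001, 0.813, 0.583, 0.001]
contact_force: [-1.7, 3.6, 5.3]
width: 0.015
```

```bash
python3 - <<'E'
from h import *
s=st()
E
```

```text
t 14.3 pos [ 0.4682 -0.1032  0.1176] xaxis ang 1.2439 z [ 0.     0.002 -1.   ] F [-1.67  3.56  5.31] M [0.809 0.177 0.179] w 0.015 q [-0.364  0.231  1.878  0.002  1.033 -1.609]
```

>>> carry_out:
  rows:
    - [[-1, 0, 0, 0, -0.03], [-1, 0, 0, 0, 0]]

```text
clock: 14.5
position: [0.4682, -0.1032, 0.1176]
ee_rot: [-0.001, 0.821, 0.57, 0.001]
contact_force: [-0.6, 4.8, 5.9]
width: 0.0148
```

```bash
python3 - <<'E'
from h import *
s=st()
q=shot('scene');cv2.imwrite('pics/s7.png',cv2.resize(q['image'][200:340,220:360,::-1],None,fx=4.2,fy=4.2,interpolation=cv2.INTER_CUBIC))
E
```

```text
t 14.5 pos [ 0.4682 -0.1032  0.1176] xaxis ang 1.2142 z [ 0.     0.002 -1.   ] F [-0.63  4.8   5.95] M [0.902 0.213 0.342] w 0.0148 q [-0.364  0.231  1.878  0.002  1.033 -1.579]
```

View pics/s7.png

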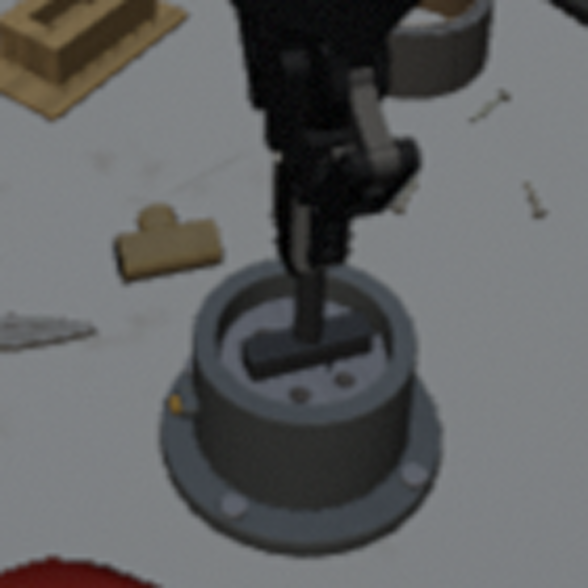

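The moment jumped from 0.18 to 0.34 N m at a turn of 0.66 rad. One more small step should confirm the springy stop.

>>> carry_out:
  rows:
    - [[-1, 0, 0, 0, -0.02], [-1, 0, 0, 0, 0]]

```text
clock: 14.75
position: [0.4682, -0.1032, 0.1175]
ee_rot: [-0.001, 0.827, 0.562, 0.001]
contact_force: [-0.5, 4.5, 6.0]
width: 0.0151
```

```bash
python3 - <<'E'
from h import *
s=st()
E
```

```text
t 14.75 pos [ 0.4682 -0.1032  0.1175] xaxis ang 1.1946 z [ 0.     0.002 -1.   ] F [-0.49  4.54  6.05] M [0.874 0.192 0.366] w 0.0151 q [-0.364  0.231  1.878  0.002  1.033 -1.559]
```

>>> carry_out:
  rows:
    - [[-1, 0, 0, 0, -0.03], [-1, 0, 0, 0, 0]]

```text
clock: 14.95
position: [0.4682, -0.1032, 0.1176]
ee_rot: [-0.001, 0.835, 0.55, 0.001]
contact_force: [-0.8, 3.9, 6.4]
width: 0.015
```

```bash
python3 - <<'E'
from h import *
s=st()
E
```

```text
t 14.95 pos [ 0.4682 -0.1032  0.1176] xaxis ang 1.1647 z [ 0.     0.002 -1.   ] F [-0.79  3.87  6.38] M [0.92  0.187 0.515] w 0.015 q [-0.363  0.231  1.878  0.002  1.033 -1.529]
```

The moment is now 0.515 N m and still climbing, so the ring is tight. I'll turn back just enough to free the pins (spring-back plus half the hole play).

>>> carry_out:
  rows:
    - [[-1, 0, 0, 0, 0.03], [-1, 0, 0, 0, 0.03], [-1, 0, 0, 0, 0.03], [-1, 0, 0, 0, 0.03], [-1, 0, 0, 0, 0.02], [-1, 0, 0, 0, 0]]

```text
clock: 15.55
position: [0.4682, -0.1032, 0.1176]
ee_rot: [-0.001, 0.795, 0.607, 0.001]
contact_force: [-1.4, 2.7, 6.1]
width: 0.0155
```

```bash
python3 - <<'E'
from h import *
s=st()
E
```

```text
t 15.55 pos [ 0.4682 -0.1032  0.1176] xaxis ang 1.304 z [ 0.     0.002 -1.   ] F [-1.37  2.75  6.06] M [0.831 0.259 0.002] w 0.0155 q [-0.364  0.231  1.878  0.002  1.033 -1.669]
```

>>> carry_out:
  rows:
    - [[-1, 0, 0, 0.1, 0], [-1, 0, 0, 0.1, 0], [-1, 0, 0, 0, 0]]

```text
clock: 15.85
position: [0.4679, -0.1036, 0.1187]
ee_rot: [-0.001, 0.794, 0.607, 0.0]
contact_force: [0.9, 3.6, -3.9]
width: 0.0155
```

```bash
python3 - <<'E'
from h import *
s=st()
E
```

```text
t 15.85 pos [ 0.4679 -0.1036  0.1187] xaxis ang 1.3053 z [-0.001  0.001 -1.   ] F [ 0.87  3.63 -3.93] M [ 0.794 -0.129  0.088] w 0.0155 q [-3.640e-01  2.300e-01  1.877e+00  1.000e-03  1.037e+00 -1.670e+00]
```

>>> carry_out:
  rows:
    - [[-1, 0, 0.06, 0, 0], [-1, 0, 0, 0.1, 0], [-1, 0, 0, 0.1, 0], [-1, 0, 0, 0, 0]]

```text
clock: 16.25
position: [0.4682, -0.1036, 0.1215]
ee_rot: [-0.0, 0.794, 0.608, 0.0]
contact_force: [-0.1, 3.0, -2.1]
width: 0.0155
```

```bash
python3 - <<'E'
from h import *
s=st()
E
```

```text
t 16.25 pos [ 0.4682 -0.1036  0.1215] xaxis ang 1.3059 z [-0.  0. -1.] F [-0.07  2.99 -2.09] M [0.662 0.008 0.076] w 0.0155 q [-0.363  0.226  1.873  0.     1.042 -1.669]
```

>>> carry_out:
  rows:
    - [[-1, 0, 0.05, 0.05, 0.02], [-1, 0, 0, 0.1, 0], [-1, 0, 0, 0.1, 0], [-1, 0, 0, 0.1, 0], [-1, 0, 0, 0.1, 0], [-1, 0, 0, 0, 0]]

```text
clock: 16.85
position: [0.4686, -0.1034, 0.1262]
ee_rot: [0.0, 0.788, 0.615, 0.0]
contact_force: [-0.2, 0.4, -2.0]
width: 0.0151
```

```bash
python3 - <<'E'
from h import *
s=st()
q=shot('scene');cv2.imwrite('pics/s8.png',cv2.resize(q['image'][200:340,220:360,::-1],None,fx=4.2,fy=4.2,interpolation=cv2.INTER_CUBIC))
E
```

```text
t 16.85 pos [ 0.4686 -0.1034  0.1262] xaxis ang 1.326 z [ 0.001 -0.001 -1.   ] F [-0.16  0.42 -2.  ] M [-0.032  0.041 -0.016] w 0.0151 q [-0.362  0.221  1.866 -0.     1.053 -1.688]
```

View pics/s8.png

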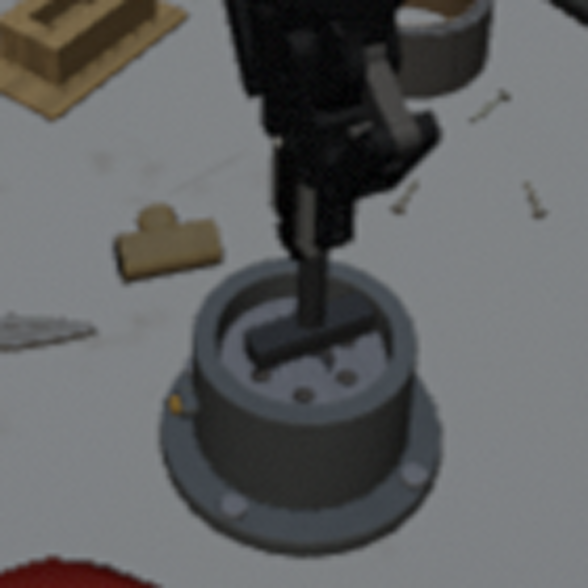

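The pins are out and free of side force. I'll lift clear, then check the ring's angle and how the spanner sits in the gripper.

>>> carry_out:
  rows:
    - [[-1, 0, 0, 1, 0], [-1, 0, 0, 2, 0], [-1, 0, 0, 2, 0], [-1, 0, 0, 0.5, 0], [-1, 0, 0, 0, 0], [-1, 0, 0, 0, 0], [-1, 0, 0, 0, 0]]

```text
clock: 17.6
position: [0.4675, -0.1028, 0.1799]
ee_rot: [-0.001, 0.788, 0.615, -0.001]
contact_force: [-0.3, 0.6, -1.4]
width: 0.0151
```

```bash
python3 - <<'E'
from h import *
s=st()
w=shot('wrist');im=w['image'][:,:,::-1]
c=im[110:345,195:317];cv2.imwrite('pics/w9c.png',cv2.resize(im[110:235,200:312],None,fx=4.8,fy=4.8,interpolation=cv2.INTER_CUBIC))
cv2.imwrite('pics/w9.png',im)
q=shot('scene');cv2.imwrite('pics/s9.png',cv2.resize(q['image'][180:340,220:360,::-1],None,fx=3.7,fy=3.7,interpolation=cv2.INTER_CUBIC))
E
```

```text
t 17.6 pos [ 0.4675 -0.1028  0.1799] xaxis ang 1.326 z [-0.002  0.001 -1.   ] F [-0.29  0.55 -1.4 ] M [0.033 0.002 0.036] w 0.0151 q [-0.362  0.169  1.784  0.     1.191 -1.688]
```

View pics/w9c.png

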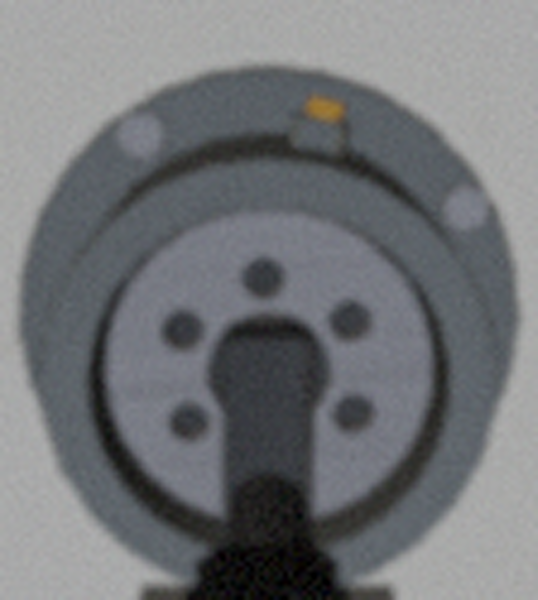

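View pics/s9.png

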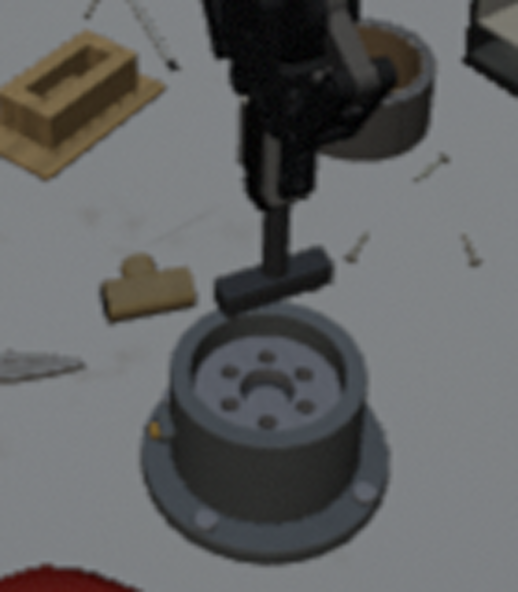

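```bash
python3 - <<'E'
from h import *
w=shot('wrist')
h=np.array([(264,278),(351,320),(353,413),(188,421),(182,329)],float);h=(h+.5)/4.8-.5+[200,110]
z=.052
X=np.array([onz(w,u,z)[:2] for u in h])
A=np.c_[2*X,np.ones(5)];s=np.linalg.lstsq(A,(X**2).sum(1),rcond=None)[0];c=s[:2];r=np.sqrt(s[2]+c@c);d=X-c
print(c,r,((np.degrees(np.arctan2(d[:,1],d[:,0]))+30)%60-30).round(1))
E
```

```text
[ 0.46799737 -0.10389203] 0.020164112925666073 [-11.3 -10.9 -10.9 -11.6 -11.1]
```

```bash
python3 - <<'E'
from h import *
q=shot('scene')
for n,off,k in (('s5',200,4.2),('s6',200,4.2),('s7',200,4.2),('s8',200,4.2),('s9',180,3.7)):
    im=cv2.imread(f'pics/{n}.png',0).astype(float)
    im=cv2.GaussianBlur(im,(0,0),1.5)
    # dark-blob score along circle r=20mm: intensity vs angle
    c=np.array([.4678,-.1035,.052])
    # refine center by scene estimate (0.4688,-0.1025 at z .052)
    c=np.array([.4688,-.1025,.052])
    a=np.radians(np.arange(-180,180,1.))
    v=[]
    for t in a:
        u=(proj(q,c+.020*np.array([np.cos(t),np.sin(t),0]))-[220,off]+.5)*k-.5
        v.append(im[int(round(u[1])),int(round(u[0]))])
    v=np.array(v)
    # list local minima with centroid
    out=[]
    for i in range(len(v)):
        w=np.arange(i-8,i+9)%360
        if v[i]==v[w].min():
            m=np.maximum(v[w].max()-15-v[w],0)
            if m.sum()>0: out.append((round(np.degrees(a[i])+ (m*np.arange(-8,9)).sum()/m.sum(),1),int(v[i])))
    print(n,out)
E
```

```text
s5 [(np.float64(-152.9), 22), (np.float64(-152.0), 22), (np.float64(-106.6), 51), (np.float64(5.3), 17), (np.float64(48.1), 26), (np.float64(48.6), 26), (np.float64(82.7), 51), (np.float64(82.2), 51)]
s6 [(np.float64(-170.7), 20), (np.float64(-117.0), 51), (np.float64(-56.3), 55), (np.float64(-4.8), 17), (np.float64(52.3), 24)]
s7 [(np.float64(-139.1), 51), (np.float64(-79.2), 52), (np.float64(49.9), 24), (np.float64(165.7), 22)]
s8 [(np.float64(-134.9), 50), (np.float64(-74.1), 55), (np.float64(158.7), 31)]
s9 [(np.float64(-136.2), 52), (np.float64(53.6), 50), (np.float64(52.8), 50), (np.float64(112.9), 52), (np.float64(173.0), 54)]
```

The ring has turned 28.8° (0.50 rad). The scene images also show it sprang back about 0.08 rad on release, more than I expected. There's plenty of time, so I'll re-engage and confirm it really sits on the stop.

>>> carry_out:
  rows:
    - [[-1, -0.04, 0, -1.5, 0.05], [-1, 0, 0, -1.5, 0], [-1, 0, 0, -1.0, 0], [-1, 0, 0, -0.6, 0], [-1, 0, 0, -0.3, 0], [-1, 0, 0, 0, 0], [-1, 0, 0, 0, 0]]

```text
clock: 18.5
position: [0.4683, -0.1032, 0.1323]
ee_rot: [0.0, 0.773, 0.635, 0.0]
contact_force: [-0.6, -0.3, -2.3]
width: 0.0154
```

>>> carry_out:
  rows:
    - [[-1, 0, 0, -0.15, 0], [-1, 0, 0, -0.15, 0], [-1, 0, 0, -0.1, 0], [-1, 0, 0, 0, 0]]

```text
clock: 18.9
position: [0.4677, -0.103, 0.1277]
ee_rot: [-0.0, 0.773, 0.635, -0.0]
contact_force: [0.5, 0.7, -2.5]
width: 0.0152
```

>>> carry_out:
  rows:
    - [[-1, 0, 0, -0.1, 0], [-1, 0, 0, -0.1, 0], [-1, 0, 0, 0, 0]]

```text
clock: 19.2
position: [0.4678, -0.1031, 0.1257]
ee_rot: [-0.0, 0.773, 0.635, -0.0]
contact_force: [-0.3, 0.6, -2.1]
width: 0.015
```

>>> carry_out:
  rows:
    - [[-1, 0, 0, -0.1, 0], [-1, 0, 0, -0.1, 0], [-1, 0, 0, -0.1, 0], [-1, 0, 0, 0, 0]]

```text
clock: 19.6
position: [0.4677, -0.103, 0.1226]
ee_rot: [-0.0, 0.773, 0.635, -0.0]
contact_force: [-0.3, 0.6, -1.4]
width: 0.0154
```

>>> carry_out:
  rows:
    - [[-1, 0, 0, -0.1, 0], [-1, 0, 0, -0.1, 0], [-1, 0, 0, -0.1, 0], [-1, 0, 0, 0, 0]]

```text
clock: 20.0
position: [0.4677, -0.103, 0.1197]
ee_rot: [-0.0, 0.773, 0.635, -0.0]
contact_force: [0.2, 0.1, -1.6]
width: 0.0154
```

>>> carry_out:
  rows:
    - [[-1, 0, 0, -0.1, 0], [-1, 0, 0, -0.05, 0], [-1, 0, 0, 0, 0]]

```text
clock: 20.3
position: [0.4678, -0.1031, 0.1183]
ee_rot: [-0.0, 0.773, 0.635, -0.0]
contact_force: [0.6, 0.6, -2.2]
width: 0.0151
```

>>> carry_out:
  rows:
    - [[-1, 0, 0, -0.04, -0.03], [-1, 0, 0, 0, -0.03], [-1, 0, 0, 0, 0]]

```text
clock: 20.6
position: [0.4679, -0.1029, 0.1179]
ee_rot: [-0.0, 0.792, 0.611, 0.0]
contact_force: [0.5, 0.6, -2.4]
width: 0.0149
```

```bash
cat > r.py <<'E'
from h import *
import sys
s=st()
if len(sys.argv)>1:
    q=shot('scene');cv2.imwrite(f'pics/{sys.argv[1]}.png',cv2.resize(q['image'][200:340,220:360,::-1],None,fx=4.2,fy=4.2,interpolation=cv2.INTER_CUBIC))
E
python3 r.py a1
```

```text
t 20.6 pos [ 0.4679 -0.1029  0.1179] xaxis ang 1.3149 z [ 0.  0. -1.] F [ 0.52  0.59 -2.44] M [ 0.13   0.006 -0.06 ] w 0.0149 q [-3.620e-01  2.300e-01  1.879e+00  1.000e-03  1.033e+00 -1.677e+00]
```

>>> carry_out:
  rows:
    - [[-1, 0, 0, 0, -0.03], [-1, 0, 0, 0, 0]]

```text
clock: 20.85
position: [0.468, -0.1027, 0.1179]
ee_rot: [-0.0, 0.8, 0.6, 0.0]
contact_force: [1.2, 1.5, -2.6]
width: 0.0151
```

```bash
python3 r.py
```

```text
t 20.85 pos [ 0.468  -0.1027  0.1179] xaxis ang 1.2859 z [ 0.     0.001 -1.   ] F [ 1.25  1.48 -2.62] M [ 0.285 -0.1    0.074] w 0.0151 q [-3.620e-01  2.300e-01  1.879e+00  1.000e-03  1.033e+00 -1.648e+00]
```

>>> carry_out:
  rows:
    - [[-1, 0, 0, 0, -0.03], [-1, 0, 0, 0, 0]]

```text
clock: 21.05
position: [0.468, -0.1028, 0.1179]
ee_rot: [-0.0, 0.809, 0.588, 0.0]
contact_force: [2.2, 2.9, -3.0]
width: 0.0152
```

```bash
python3 r.py a2
```

```text
t 21.05 pos [ 0.468  -0.1028  0.1179] xaxis ang 1.2567 z [ 0.     0.001 -1.   ] F [ 2.23  2.85 -2.98] M [ 0.471 -0.152  0.157] w 0.0152 q [-3.620e-01  2.300e-01  1.879e+00  1.000e-03  1.033e+00 -1.619e+00]
```

>>> carry_out:
  rows:
    - [[-1, 0, 0, 0, -0.03], [-1, 0, 0, 0, 0]]

```text
clock: 21.3
position: [0.468, -0.1028, 0.1179]
ee_rot: [-0.0, 0.818, 0.576, 0.0]
contact_force: [0.3, 1.8, -1.8]
width: 0.015
```

```bash
python3 r.py
```

```text
t 21.3 pos [ 0.468  -0.1028  0.1179] xaxis ang 1.227 z [ 0.     0.001 -1.   ] F [ 0.32  1.84 -1.79] M [ 0.532 -0.188  0.186] w 0.015 q [-3.620e-01  2.300e-01  1.879e+00  1.000e-03  1.033e+00 -1.589e+00]
```

>>> carry_out:
  rows:
    - [[-1, 0, 0, 0, -0.03], [-1, 0, 0, 0, 0]]

```text
clock: 21.5
position: [0.468, -0.1028, 0.1179]
ee_rot: [-0.0, 0.826, 0.564, 0.0]
contact_force: [1.0, 2.5, -3.0]
width: 0.0149
```

```bash
python3 r.py a3
```

```text
t 21.5 pos [ 0.468  -0.1028  0.1179] xaxis ang 1.1974 z [ 0.     0.001 -1.   ] F [ 1.02  2.53 -3.04] M [ 0.573 -0.214  0.309] w 0.0149 q [-3.620e-01  2.300e-01  1.879e+00  1.000e-03  1.033e+00 -1.560e+00]
```

>>> carry_out:
  rows:
    - [[-1, 0, 0, 0, -0.03], [-1, 0, 0, 0, 0]]

```text
clock: 21.75
position: [0.4679, -0.1028, 0.1179]
ee_rot: [-0.0, 0.834, 0.551, 0.0]
contact_force: [1.6, 2.4, -2.4]
width: 0.015
```

```bash
python3 r.py a4
```

```text
t 21.75 pos [ 0.4679 -0.1028  0.1179] xaxis ang 1.1674 z [ 0.  0. -1.] F [ 1.6   2.38 -2.44] M [ 0.616 -0.243  0.401] w 0.015 q [-3.620e-01  2.300e-01  1.879e+00  1.000e-03  1.033e+00 -1.530e+00]
```

>>> carry_out:
  rows:
    - [[-1, 0, 0, 0, 0.03], [-1, 0, 0, 0, 0.03], [-1, 0, 0, 0, 0]]

```text
clock: 22.1
position: [0.4679, -0.1029, 0.1179]
ee_rot: [-0.0, 0.818, 0.575, 0.0]
contact_force: [0.9, 2.5, -2.6]
width: 0.015
```

```bash
python3 r.py b1
```

```text
t 22.1 pos [ 0.4679 -0.1029  0.1179] xaxis ang 1.2264 z [ 0.  0. -1.] F [ 0.88  2.51 -2.62] M [ 0.683 -0.278  0.289] w 0.015 q [-3.620e-01  2.300e-01  1.879e+00  1.000e-03  1.033e+00 -1.589e+00]
```

>>> carry_out:
  rows:
    - [[-1, 0, 0, 0, 0.03], [-1, 0, 0, 0, 0.03], [-1, 0, 0, 0, 0]]

```text
clock: 22.45
position: [0.4679, -0.103, 0.1179]
ee_rot: [-0.0, 0.801, 0.599, 0.0]
contact_force: [1.4, 2.7, -3.1]
width: 0.0152
```

```bash
python3 r.py b2
python3 - <<'E'
import cv2,numpy as np
ims=[cv2.resize(cv2.imread(f'pics/{n}.png')[230:440,180:430],None,fx=1.5,fy=1.35) for n in ('a1','a4','b1','b2')]
cv2.imwrite('pics/cmp.png',np.vstack([np.hstack(ims[:2]),np.hstack(ims[2:])]))
E
```

```text
t 22.45 pos [ 0.4679 -0.103   0.1179] xaxis ang 1.2852 z [ 0.  0. -1.] F [ 1.37  2.74 -3.1 ] M [ 0.644 -0.263  0.063] w 0.0152 q [-3.620e-01  2.300e-01  1.879e+00  1.000e-03  1.033e+00 -1.648e+00]
```

View pics/cmp.png

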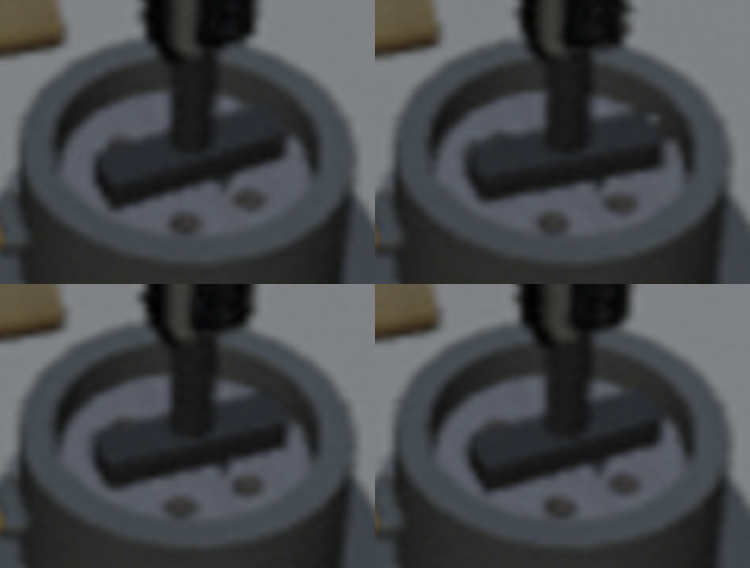

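The ring springs back to the same angle again: front hole at 185 → 178 → 181 → 185. It keeps pushing the tool back while doing so (0.40 → 0.29 → 0.06 N m), so it is resting on its stop. I'll release and lift out.

>>> carry_out:
  rows:
    - [[-1, 0, 0, 0, 0.03], [-1, 0, 0, 0, 0.03], [-1, 0, 0, 0, 0]]

```text
clock: 22.8
position: [0.4677, -0.1035, 0.1179]
ee_rot: [0.0, 0.782, 0.623, -0.0]
contact_force: [0.8, 0.8, -2.3]
width: 0.0149
```

```bash
python3 r.py b3
```

```text
t 22.8 pos [ 0.4677 -0.1035  0.1179] xaxis ang 1.3461 z [-0.    -0.001 -1.   ] F [ 0.76  0.75 -2.34] M [ 0.202 -0.14  -0.01 ] w 0.0149 q [-3.630e-01  2.300e-01  1.879e+00 -1.000e-03  1.033e+00 -1.708e+00]
```

>>> carry_out:
  rows:
    - [[-1, 0, 0, 0.1, 0], [-1, 0, 0, 0.1, 0], [-1, 0, 0, 0, 0]]

```text
clock: 23.15
position: [0.4679, -0.1034, 0.1202]
ee_rot: [0.0, 0.782, 0.623, -0.0]
contact_force: [-0.2, -0.2, -2.1]
width: 0.0151
```

>>> carry_out:
  rows:
    - [[-1, 0, 0, 1, 0], [-1, 0, 0, 2.5, 0], [-1, 0, 0, 2.5, 0], [-1, 1.0, 3.4, 0, 0.058], [-1, 1.0, 3.5, 0, 0.058], [-1, 1.0, 3.5, 0, 0.058], [-1, 1.0, 3.5, 0, 0.058], [-1, 1.1, 3.5, 0, 0.058], [-1, 1.1, 3.5, 0, 0.058], [-1, 1.1, 3.6, 0, 0.058], [-1, 1.1, 3.8, 0, 0.06]]

```text
clock: 24.25
position: [0.5524, 0.1812, 0.1808]
ee_rot: [0.001, 0.616, 0.788, 0.0]
contact_force: [0.6, 0.3, -1.2]
width: 0.0149
```

>>> carry_out:
  rows:
    - [[-1, 0, 0, 0, 0], [-1, 0, 0, 0, 0], [-1, 0, 0, 0, 0]]

```text
clock: 24.55
position: [0.5515, 0.1791, 0.1801]
ee_rot: [0.0, 0.617, 0.787, -0.0]
contact_force: [-0.5, -0.8, -2.4]
width: 0.015
```

```bash
python3 - <<'E'
from h import *
s=st()
w=shot('wrist');im=w['image'][:,:,::-1]
cv2.imwrite('pics/w10.png',cv2.resize(im[110:340,190:320],None,fx=2.5,fy=2.5,interpolation=cv2.INTER_CUBIC))
cv2.imwrite('pics/w10c.png',cv2.resize(im[115:240,205:305],None,fx=4.8,fy=4.8,interpolation=cv2.INTER_CUBIC))
E
```

```text
t 24.55 pos [0.5515 0.1791 0.1801] xaxis ang 1.8115 z [-0.    -0.001 -1.   ] F [-0.49 -0.82 -2.36] M [ 0.023 -0.004 -0.024] w 0.015 q [ 1.940e-01  3.160e-01  1.577e+00 -1.000e-03  1.249e+00 -1.617e+00]
```

View pics/w10c.png

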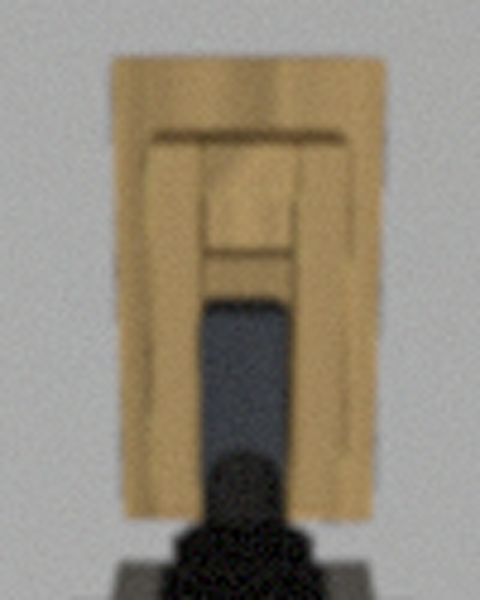

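The bridge sits about 1 mm left of the pocket's centre line in this view. That matches the TCP being about 1 mm off the original grasp pose. I'll correct it and lower.

>>> carry_out:
  rows:
    - [[-1, 0.09, 0.11, -2.0, 0.003], [-1, 0, 0, -2.0, 0], [-1, 0, 0, -0.5, 0], [-1, 0, 0, 0, 0], [-1, 0, 0, 0, 0], [-1, 0, 0, 0, 0]]

```text
clock: 25.2
position: [0.5536, 0.1809, 0.1361]
ee_rot: [0.001, 0.616, 0.788, 0.001]
contact_force: [-0.2, -0.3, -3.0]
width: 0.0154
```

```bash
python3 - <<'E'
from h import *
s=st()
w=shot('wrist');im=w['image'][:,:,::-1]
cv2.imwrite('pics/w11c.png',cv2.resize(im[115:240,205:305],None,fx=4.8,fy=4.8,interpolation=cv2.INTER_CUBIC))
q=shot('scene');cv2.imwrite('pics/s11.png',cv2.resize(q['image'][140:240,180:300,::-1],None,fx=5,fy=5,interpolation=cv2.INTER_CUBIC))
E
```

```text
t 25.2 pos [0.5536 0.1809 0.1361] xaxis ang 1.8146 z [ 0.002  0.    -1.   ] F [-0.25 -0.28 -3.01] M [-0.005 -0.02   0.004] w 0.0154 q [ 0.196  0.353  1.638  0.     1.148 -1.618]
```

View pics/w11c.png

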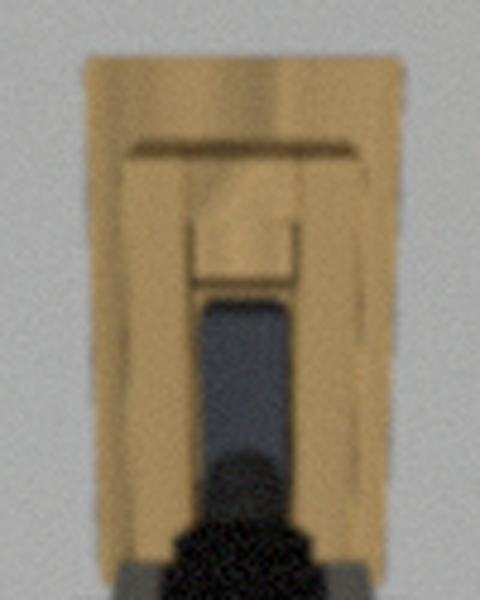

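View pics/s11.png

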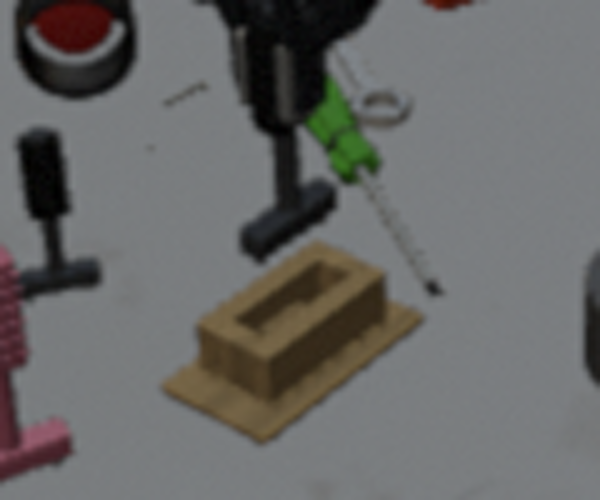

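The bridge (centre column 246) is over the pocket (centre column 245). I'll lower it in stages and watch the force.

>>> carry_out:
  rows:
    - [[-1, 0, 0, -1.0, 0], [-1, 0, 0, -1.0, 0], [-1, 0, 0, -0.4, 0], [-1, 0, 0, 0, 0], [-1, 0, 0, 0, 0]]

```text
clock: 25.8
position: [0.5528, 0.1811, 0.1106]
ee_rot: [-0.0, 0.616, 0.788, -0.0]
contact_force: [-0.5, -0.0, -1.1]
width: 0.0149
```

>>> carry_out:
  rows:
    - [[-1, 0, 0, -0.2, 0], [-1, 0, 0, -0.2, 0], [-1, 0, 0, -0.2, 0], [-1, 0, 0, 0, 0]]

```text
clock: 26.2
position: [0.5526, 0.181, 0.1047]
ee_rot: [-0.0, 0.616, 0.788, -0.0]
contact_force: [0.3, 0.1, -1.0]
width: 0.015
```

>>> carry_out:
  rows:
    - [[-1, 0, 0, -0.2, 0], [-1, 0, 0, -0.2, 0], [-1, 0, 0, -0.2, 0], [-1, 0, 0, 0, 0]]

```text
clock: 26.6
position: [0.5525, 0.181, 0.0986]
ee_rot: [-0.0, 0.616, 0.788, -0.0]
contact_force: [-0.7, 1.6, -0.9]
width: 0.0151
```

>>> carry_out:
  rows:
    - [[-1, 0, 0, -0.2, 0], [-1, 0, 0, -0.2, 0], [-1, 0, 0, -0.2, 0], [-1, 0, 0, 0, 0]]

```text
clock: 27.0
position: [0.5525, 0.181, 0.0926]
ee_rot: [-0.0, 0.616, 0.788, -0.0]
contact_force: [0.2, 0.1, -1.3]
width: 0.0154
```

>>> carry_out:
  rows:
    - [[-1, 0, -0.05, -0.2, 0], [-1, 0, 0, -0.2, 0], [-1, 0, 0, -0.1, 0], [-1, 0, 0, 0, 0]]

```text
clock: 27.4
position: [0.5526, 0.1805, 0.0877]
ee_rot: [-0.0, 0.616, 0.788, -0.0]
contact_force: [0.4, 0.1, -2.0]
width: 0.0148
```

>>> carry_out:
  rows:
    - [[-1, 0, 0, -0.1, 0], [-1, 0, 0, 0, 0]]

```text
clock: 27.6
position: [0.5527, 0.1805, 0.0868]
ee_rot: [-0.0, 0.616, 0.788, -0.0]
contact_force: [-0.1, 0.0, -1.6]
width: 0.0149
```

>>> carry_out:
  rows:
    - [[-1, 0, 0, -0.07, 0], [-1, 0, 0, 0, 0]]

```text
clock: 27.8
position: [0.5528, 0.1805, 0.0862]
ee_rot: [-0.0, 0.616, 0.788, 0.0]
contact_force: [-0.8, -0.0, -1.3]
width: 0.0151
```

>>> carry_out:
  rows:
    - [[-1, 0, 0, -0.05, 0], [-1, 0, 0, 0, 0]]

```text
clock: 28.0
position: [0.5527, 0.1805, 0.0857]
ee_rot: [-0.0, 0.616, 0.788, 0.0]
contact_force: [0.2, -0.3, -2.1]
width: 0.0153
```

>>> carry_out:
  rows:
    - [[-1, 0, 0, -0.05, 0], [-1, 0, 0, 0, 0]]

```text
clock: 28.2
position: [0.5529, 0.1806, 0.0856]
ee_rot: [0.0, 0.616, 0.788, 0.0]
contact_force: [-0.7, 0.0, 1.4]
width: 0.0152
```

Contact came at TCP z 0.0856, the same height as at the start, so it is seated. I'll open the gripper.

>>> carry_out:
  rows:
    - [[-0.3, 0, 0, 0, 0], [0.2, 0, 0, 0, 0], [0.6, 0, 0, 0, 0], [1, 0, 0, 0, 0], [1, 0, 0, 0, 0], [1, 0, 0, 0, 0], [1, 0, 0, 0, 0], [1, 0, 0, 0, 0]]

```text
clock: 29.0
position: [0.5528, 0.1805, 0.0852]
ee_rot: [-0.0, 0.616, 0.788, 0.0]
contact_force: [0.3, -0.2, 0.7]
width: 0.0854
```

```bash
python3 - <<'E'
from h import *
s=st()
w=shot('wrist','w12.png')
E
```

```text
t 29.0 pos [0.5528 0.1805 0.0852] xaxis ang 1.815 z [-0.  0. -1.] F [ 0.3  -0.24  0.7 ] M [ 0.001  0.025 -0.057] w 0.0854 q [ 0.196  0.401  1.705  0.     1.035 -1.619]
```

View pics/w12.png

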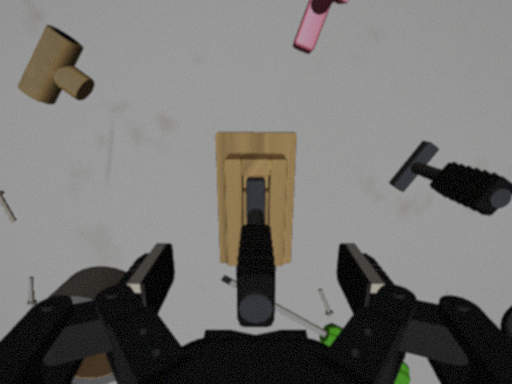

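The spanner stands in the pocket exactly as at the start, between the open fingers, with its top at (256,305). I'll go straight up and do a last check.

>>> carry_out:
  rows:
    - [[1, 0, 0, 1, 0], [1, 0, 0, 2, 0], [1, 0, 0, 2.5, 0], [1, 0, 0, 3, 0], [1, 0, 0, 3, 0], [1, 0, 0, 3, 0], [1, -2, 2, 0, 0], [1, -3, 3, 0, 0], [1, -3, 3, 0, 0], [1, -3, 3, 0, 0], [1, 0, 0, 0, 0], [1, 0, 0, 0, 0]]

```text
clock: 30.25
position: [0.4424, 0.2911, 0.2311]
ee_rot: [0.001, 0.615, 0.789, 0.001]
contact_force: [0.8, 0.0, -0.1]
width: 0.0854
```

```bash
python3 - <<'E'
from h import *
s=st()
p=shot('top');q=shot('scene')
a=cv2.resize(p['image'][140:300,140:360,::-1],None,fx=3,fy=3,interpolation=cv2.INTER_CUBIC)
cv2.imwrite('pics/t13.png',a);cv2.imwrite('pics/s13.png',q['image'][:,:,::-1])
cv2.imwrite('pics/s13c.png',cv2.resize(q['image'][140:340,150:360,::-1],None,fx=2.9,fy=2.9,interpolation=cv2.INTER_CUBIC))
E
```

```text
t 30.25 pos [0.4424 0.2911 0.2311] xaxis ang 1.8173 z [ 0.002  0.    -1.   ] F [ 0.84  0.05 -0.09] M [-0.039 -0.057  0.029] w 0.0854 q [ 4.510e-01  2.070e-01  1.601e+00 -1.000e-03  1.333e+00 -1.366e+00]
```

View pics/t13.png

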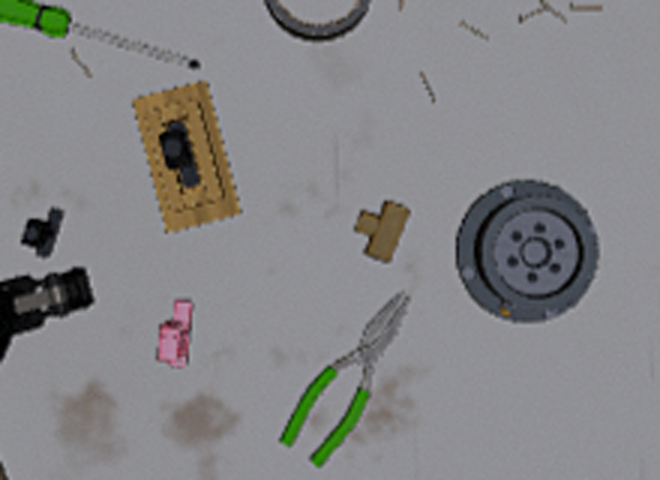

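View pics/s13c.png

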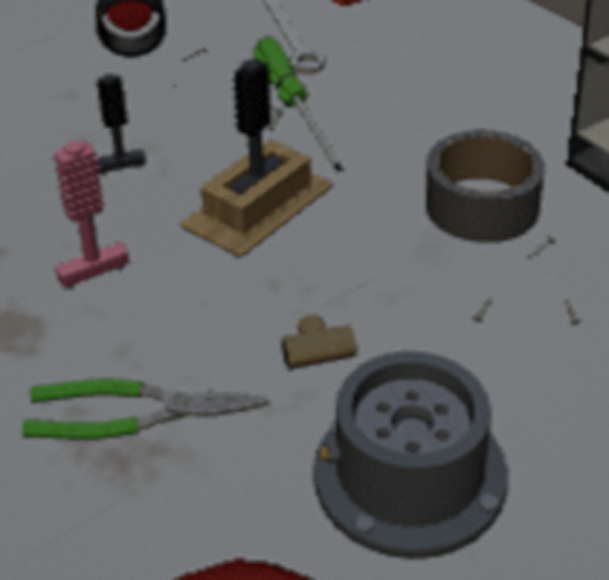

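```bash
python3 - <<'E'
from h import *
p=shot('top')
h=np.array([(513,261),(517,235),(540,229),(560,243),(556,269),(532,278)],float);h=(h+.5)/3-.5+[140,140]
X=np.array([onz(p,u,.052)[:2] for u in h]);d=X-X.mean(0);a=np.degrees(np.arctan2(d[:,1],d[:,0]));print(((a+30)%60-30).round(1),(((a+30)%60-30)).mean())
print(manip.sign_off())
E
```

```text
[-11.4 -13.3 -10.5  -9.6 -11.2 -11.3] -11.234478491326952
the job is handed in; nothing more can be done
None
```

The ring is turned clockwise onto its stop and the spanner is back upright in its wooden stand, released. I handed the job in at about 30 s, within the 72 s limit.

- **Engaging the ring:** I lifted the spanner out of the stand and lowered it until the bridge touched the ring face at about 7 N. That put the ring top 52 mm above the housing's underside, with the pins fully in two opposite holes.
- **Tightening:** The ring turned at about 0.15–0.2 N m, then the moment climbed to about 0.5 N m at the stop.
- **Re-check of the stop:** On release the ring sprang back more than I expected, so I put the pins in again, this time stopping just short of the ring face, and turned to 0.4 N m. The ring sprang back to the same angle while pushing the tool back, so it rests on its stop. I have no direct reading of the ring's angle to its stop.
- **Ring angle:** The last top picture puts the holes at −11.2°, against about +17.6° at the start. That is about 0.50 rad clockwise, within the expected 0.35–0.6.
- **Returning the spanner:** It touched its seat at the same height as at the start, and I opened the gripper and backed away.
- **Final pictures:** The spanner stands upright in its pocket. The tee, pliers, tape roll and both look-alikes appear unmoved, and the gripper is touching nothing.

While lifting the pins out the first time I saw a side force of 3–4 N; two small sideways nudges cleared it.

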